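# Load the strip reader from its carton

## Robot

A 7-joint arm with a two-finger parallel gripper is mounted at the origin on the work surface. World frame = base frame: x ahead of the robot, y to its left, z up, the work surface at z = 0. Lengths are in m, angles in rad, forces in N, time in s.
With the tool pointing down it reaches from about 0.425 to 0.925 m from the base axis. Payload 6.8 kg.
Tool frame: the origin (TCP) lies between the finger pads; the fingertips stand 14 mm ahead of it and the grasp point (between the pads) lies 5 mm behind it; z points along the fingers, y is the direction in which the jaws open and shut (so a half turn about z gives the same grasp; the last joint's range is limited). The gripper opens to 85 mm and grips with 20 to 120 N. Pads are 22 mm wide; open, the fingers measure 114 mm over their backs; the gripper's body (76 mm by 85 mm) begins 54 mm behind the grasp point. The pads swing forward as they close: fully open they stand 13 mm farther back than shut.
Start: joints at [-1.296, 0.477, 0.022, 1.555, -0.011, 1.109, -0.083], TCP at [0.252, 0.626, 0.245] pointing down, gripper open.
Joint ranges: [-2.96, 2.96], [-0.34, 2.1], [-1.41, 1.46], [0.24, 2.44], [-1.37, 4.51], [0.17, 1.92], [-2.96, 2.96]. Speed limits (rad/s): [2.39, 2.39, 3.14, 3.14, 3.14, 3.14, 3.14].

## Interface

Orientations are given as a unit quaternion [w, x, y, z].
In Python, from station import bot gives the robot as it stands.
- The arm moves only by the shell command python3 -m crank 'ROWS' [FORCE]. ROWS is JSON, a list of rows, each a list of 3 entries, a list of its own where there are three numbers: the shift along the tool's x, y, z in m, then the turn, a rotation vector about the tool's x, y, z in degrees, then the finger opening in m, from 0 to 0.0854. A call has 1 to 10 rows; each row shifts and turns the commanded pose from where the row before left it, along the tool's axes as they then stand; what a row does not reach is not made up. A row lasts 1/8 s, in which the tool goes at most 62.5 mm and 10.7 degrees, less where a joint would pass 70% of its speed; a pose out of reach is approached as far as the arm can. A call is refused whole if a number of a shift passes 0.0625 or a number of a turn 10.7, either way. A call with a gripper value outside its range is refused whole. The fingers move at their own pace and stop on an object; FORCE is the grip in N (left out, the last holds). Time passes only in rows, so rows that do not move let the fingers close. It gives the time, the measured TCP pose, the force and the opening at its end, in the units of the state.
- bot.get_obs(): the state, without advancing time (a new reading comes with each control period).
- bot.read_camera(name): name is "side" or "top" or "wrist"; returns (picture, depth): 384x512x3 uint8, red, green, blue; 384x512 float32, m along the optical axis (not along the pixel's ray), 0 where there is no reading.
- bot.calibration(name): a dict with "fx", "fy", "cx", "cy" (pixels), "extrinsics" (4x4, takes a point from camera to world coordinates). Camera axes: x right, y down, z forward; pixel columns grow to the right and rows downward; lengths in m; the calibration is good to about 2 mm. A picture is of the moment at which its call begins: read the wrist's pose just before it. calibration takes no time and is no camera call; for the wrist camera it gives the pose at the moment of the call.
- bot.hand_in(): hands the job in, once; it reports no verdict.
The state is a dict: "t": time; "q": joint angles; "joint_vel": joint speeds; "joint_torque": joint torques, N m; "eef_pos": TCP position; "tool_rot": TCP orientation; "contact_force": force on the tool from outside, world axes, zero at the start; "torque": the same for the moment, N m; "gripper_width": opening from 0.0 (shut) to 1.0 (fully open).
Only numpy, scipy, OpenCV 4.12 (cv2) and the standard library are available. Lean on these libraries where they do the work, as an engineer would, in place of code of your own. Each camera call takes 0.05 s, during which the arm holds its last target.

## Task

Fold both flaps of the carton wide open, well past upright, then take out every strip insert and load each into the reader bay of its own colour: tilt it so that its near end goes in under the overhanging lip, then level it down until it lies flat on the bay floor. When all the inserts are home, press the reader's green start button fully down and let it go, and fold both carton flaps down flat again. Do not knock over or push aside the other things on the bench.

Things in the scene. Friction and masses are not known exactly. Their poses are not given: they have to be found in the camera images.
- carton_rim (a point): Open-topped brown carton, fixed to the bench, 128 (x) x 220 (y) x 50 mm high outside, walls and floor 4 mm. This point is the centre of its mouth, level with the rim, 50 mm above the bench; z up. Two flaps are hinged along its long sides (along y). Each flap: 60 mm from hinge to free edge, 214 mm wide, 4 mm thick, red stripe along the free edge.
- flap_near (a joint): Angle (rad) of the flap on the -x rim: hinge line along the carton's y at x = -62 mm, z = 0 of carton_rim. 0 = closed, flat on the mouth, reaching to +x; 1.57 = upright; stops at 2.1, leaning outward. Its hinge is stiff (0.03 Nm, half a newton at the edge): it stays where it is left. Starts half raised, 0.9 to 1.25.
- flap_far (a joint): The same for the flap on the +x rim (hinge at x = +62 mm, z = 0 of carton_rim), which when closed reaches to -x. 0 = closed, 1.57 = upright, 2.1 = end stop, leaning outward to +x.
- bay_blue (a point): Centre of the floor of the blue-marked bay of the strip reader; x along the bay away from its lip, z up. Bay: 84 mm long (x), 54 mm wide (y), side and far walls 8 mm high. At its near (-x) end a black lip overhangs the floor by 10 mm (x -42 to -32 mm): underside 13, top 18 mm above the floor. So the opening is 74 mm, shorter than an insert. Blue marks on lip and far wall.
- bay_green (a point): Centre of the floor of the green-marked bay (the middle one); same shape and axes as bay_blue. The bays lie side by side, 70 mm apart along y. The reader is a fixed white flatbed instrument, 180 x 236 mm; bay floors are 40 mm above the bench. The lip with the wall under it is 22 mm deep (x -54 to -32 mm).
- bay_orange (a point): Centre of the floor of the orange-marked bay; same shape and axes as bay_blue.
- start (a joint): Travel (m) of the reader's round green spring push button, 26 mm across: 0 = up, 0.006 = fully down (4 N). It springs back.
- start_top (a point): Centre of the top of the start button, on the reader's front strip, about 74 mm to the -x side of the blue bay's centre; pressed straight down.
- insert_blue_center (a point): Blue strip insert, rigid plastic, about 70 g: plate 80 (x) x 50 (y) x 6 mm with two rows of wells, and in its middle an upright grip fin 32 long (x), 10 thick (y), reaching 40 mm above the underside. This point is its centre, 20 mm above the underside, inside the fin; z up. Same after a half turn. Starts flat on the carton's floor; may be absent.
- insert_green_center (a point): Green strip insert, rigid plastic, about 70 g: plate 80 (x) x 50 (y) x 6 mm with two rows of wells, and in its middle an upright grip fin 32 long (x), 10 thick (y), reaching 40 mm above the underside. This point is its centre, 20 mm above the underside, inside the fin; z up. Same after a half turn. Starts flat on the carton's floor; may be absent.
- insert_orange_center (a point): Orange strip insert, rigid plastic, about 70 g: plate 80 (x) x 50 (y) x 6 mm with two rows of wells, and in its middle an upright grip fin 32 long (x), 10 thick (y), reaching 40 mm above the underside. This point is its centre, 20 mm above the underside, inside the fin; z up. Same after a half turn. Starts flat on the carton's floor; may be absent.
- amber1: Bystander: amber jar with red cap, 52 mm across, 85 mm high; origin under its centre.
- amber2: Bystander: another amber jar, the same.
- jar: Bystander: clear jar with steel cap, 90 mm across, 130 mm high; origin under its centre.
- beaker: Bystander: glass beaker, 66 mm across, 80 mm high; origin under its centre.
- dish: Bystander: clear flat dish, 60 mm across, 14 mm high; origin under its centre.
- slidebox: Bystander: wooden slide box 90 x 35 x 30 mm; origin under its centre.
Mind the look-alikes: they are no part of the job. There is more than one size of the part that bears insert_blue_center; the job needs the middle-sized.

How it is judged:
By the outcome, as a careful person would: the job done as asked, in the order asked, and still so for the second after the job is handed in, with the robot touching nothing.
Of insert_blue, insert_green, insert_orange only 2 to 3 are there at a start; the rules pass over those that are not, and their reading is None.
At some moment in a run one of insert_blue, insert_green, insert_orange may be knocked a few centimetres aside while the robot is not near it.
Once in a run the grip may slacken for a moment while it holds something.
It also fails if it takes over 210 s, if anything falls off the work surface, if the arm or the gripper's body presses on something with over 40 N, if the wrist force passes 120 N, or if a joint passes its speed limit or range.

## Working session

There is one attempt and no reset: what is moved stays moved. The work goes in short steps, Python scripts to look and compute and a shell command to move; the robot and the scene stay as the last step left them, time stands still between calls to the robot, and variables do not carry over. Pictures are saved under pics/ and viewed, and the job is handed in when it is done.

```bash
ls; mkdir -p pics
cat > h.py <<'E'
import numpy as np, cv2
from station import bot
from scipy.spatial.transform import Rotation as R
def snap(n,fn,scale=1.0):
    c=bot.calibration(n); p,d=bot.read_camera(n)
    np.savez('pics/'+fn+'.npz',p=p,d=d,K=[c['fx'],c['fy'],c['cx'],c['cy']],E=np.array(c['extrinsics']))
    im=cv2.cvtColor(p,cv2.COLOR_RGB2BGR)
    if scale!=1: im=cv2.resize(im,None,fx=scale,fy=scale)
    cv2.imwrite('pics/'+fn+'.png',im)
    return p,d,c
def load(fn):
    z=np.load('pics/'+fn+'.npz'); return z['p'],z['d'],z['K'],z['E']
def world(fn):
    p,d,K,E=load(fn)
    v,u=np.mgrid[0:d.shape[0],0:d.shape[1]]
    P=np.stack([(u-K[2])/K[0]*d,(v-K[3])/K[1]*d,d],-1)
    W=P@E[:3,:3].T+E[:3,3]
    W[d==0]=np.nan
    return W
def st():
    o=bot.get_obs()
    q=o['tool_rot']; r=R.from_quat([q[1],q[2],q[3],q[0]])
    print('t',round(o['t'],2),'pos',np.round(o['eef_pos'],4),'F',np.round(o['contact_force'],1),'g',round(o['gripper_width'],3)); print(np.round(r.as_matrix(),3).tolist(),'q',np.round(o['q'],2))
    return o,r
def crop(fn,x0,y0,x1,y1,s,out):
    p=load(fn)[0]; im=cv2.cvtColor(p,cv2.COLOR_RGB2BGR)[y0:y1,x0:x1]
    cv2.imwrite('pics/'+out+'.png',cv2.resize(im,None,fx=s,fy=s,interpolation=cv2.INTER_CUBIC))
E
python3 - <<'E'
from h import *
st()
for n in ('side','top','wrist'):
    p,d,c=snap(n,n+'0',1.5)
    print(n,np.round(np.array(c['extrinsics']),3).tolist(),c['fx'])
E
```

```text
pics
t 0.0 pos [0.2519 0.6256 0.2443] F [-0.  -0.   0.5] g 1.0
[[-0.928, 0.374, -0.001], [0.374, 0.928, -0.002], [-0.0, -0.002, -1.0]] q [-1.3   0.48  0.02  1.56 -0.01  1.11 -0.08]
side [[0.99, -0.094, 0.106, 0.431], [-0.14, -0.54, 0.83, -0.857], [-0.02, -0.836, -0.548, 0.622], [0.0, 0.0, 0.0, 1.0]] 360.4271152155541
top [[0.006, -0.996, 0.091, 0.413], [-1.0, -0.007, -0.014, 0.013], [0.015, -0.091, -0.996, 1.465], [0.0, 0.0, 0.0, 1.0]] 481.2676803471169
wrist [[0.374, 0.883, 0.284, 0.181], [0.927, -0.356, -0.116, 0.655], [-0.002, 0.307, -0.952, 0.373], [0.0, 0.0, 0.0, 1.0]] 277.74155035295354
```

View pics/top0.png

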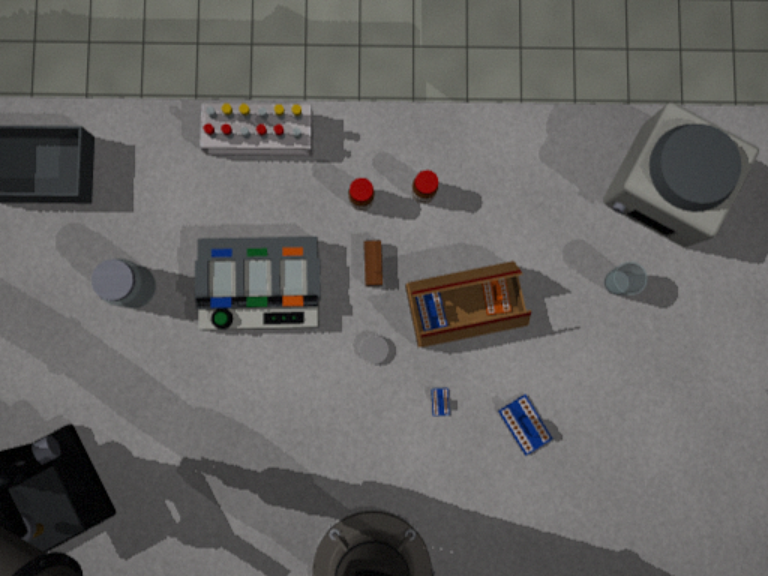

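View pics/side0.png

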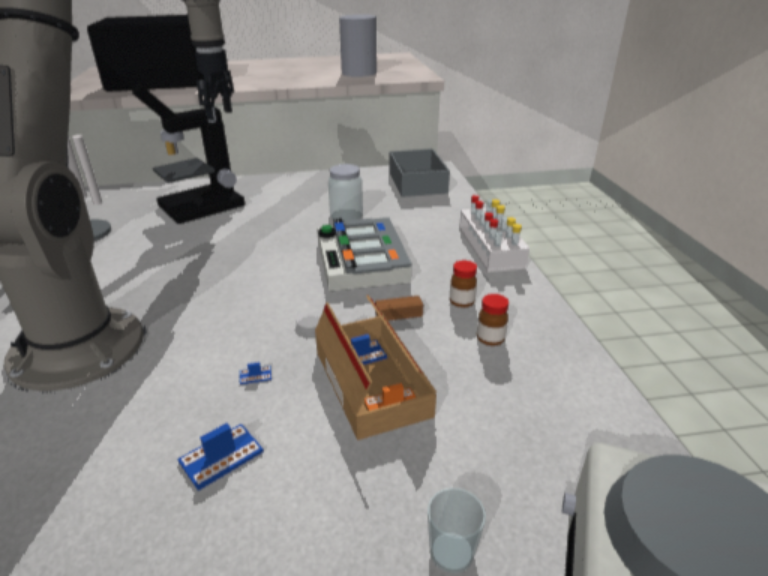

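View pics/wrist0.png

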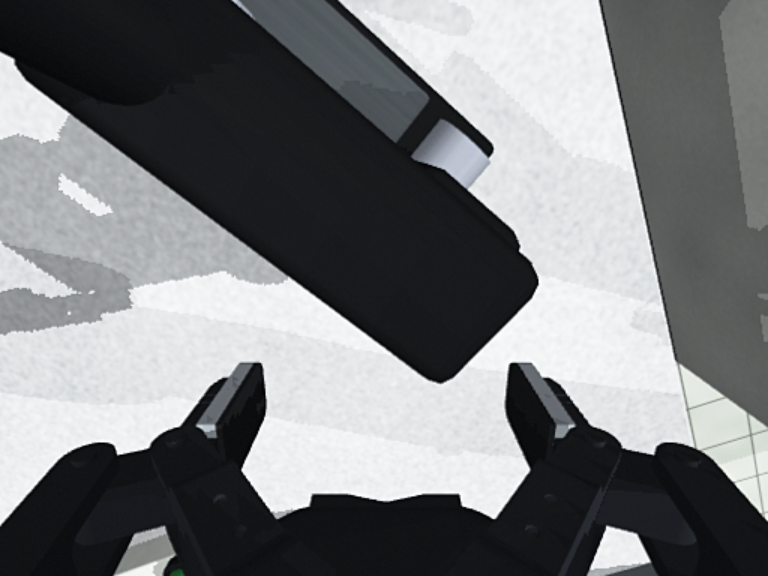

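The top view shows the carton at about (468,303) of the 1.5× picture, with a blue insert at (430,310) and an orange one at (497,297). The reader is at (260,285), with its button at (222,318). There are three blue candidates: (430,310) in the carton, a small one at (441,401) and a big one at (525,424). I'll enlarge the area and measure them.

Run:
```python
from h import *
crop('top0',225,165,385,315,5,'c_top0')
crop('side0',150,190,310,330,5,'c_side0')
W=world('top0')
for nm,(u,v) in dict(small=(441,401),big=(525,424),blue=(430,310),orange=(497,297),btn=(222,318),am1=(362,190),am2=(426,183),sl=(373,262),dish=(375,347),jar=(118,280),beaker=(625,280),rack=(255,130)).items():
    u/=1.5;v/=1.5
    print(nm,np.round(W[int(v),int(u)],3))
# reader floor/tops
for u,v in [(224,275),(260,275),(295,275),(222,302),(258,302),(292,302),(260,258),(205,255),(312,255),(205,322),(314,325)]:
    print('rd',u,v,np.round(W[int(v/1.5),int(u/1.5)],3))
hsv=cv2.cvtColor(load('top0')[0],cv2.COLOR_RGB2HSV)
b=cv2.inRange(hsv,(105,120,50),(125,255,255))
n,l,s,c=cv2.connectedComponentsWithStats(b)
for i in range(1,n):
    if s[i][4]>40:
        m=l==i; P=W[m]; r=cv2.minAreaRect((P[:,:2][~np.isnan(P[:,0])]*1000).astype(np.float32))
        print('blue comp',np.round(c[i]*1.5),s[i][4],r,'z',np.nanmin(P[:,2]),np.nanmax(P[:,2]))
```

```text
small [ 0.334 -0.134  0.025]
big [ 0.294 -0.294  0.054]
blue [ 0.515 -0.11   0.035]
orange [ 0.539 -0.243  0.046]
btn [0.493 0.295 0.062]
am1 [0.742 0.026 0.095]
am2 [ 0.757 -0.099  0.087]
sl [0.61  0.004 0.036]
dish [ 0.44  -0.003  0.018]
jar [0.56  0.477 0.129]
beaker [ 0.582 -0.514 -0.   ]
rack [0.873 0.241 0.052]
rd 224 275 [0.58  0.297 0.045]
rd 260 275 [0.581 0.228 0.037]
rd 295 275 [0.581 0.159 0.041]
rd 222 302 [0.525 0.295 0.065]
rd 258 302 [0.526 0.226 0.059]
rd 292 302 [0.526 0.162 0.061]
rd 260 258 [0.612 0.226 0.05 ]
rd 205 255 [0.618 0.336 0.049]
rd 312 255 [0.62  0.123 0.046]
rd 205 322 [0.488 0.333 0.045]
rd 314 325 [0.483 0.119 0.042]
blue comp [221. 252.] 78 ((622.2426147460938, 302.425537109375), (40.20747375488281, 15.61575698852539), 89.97909545898438) z 0.04325939213798913 0.05650574373266415
blue comp [432. 311.] 141 ((514.576904296875, -123.7690200805664), (68.56704711914062, 33.3797492980957), 13.188468933105469) z 0.0016651246404257858 0.049226189214237825
blue comp [220. 302.] 103 ((523.9158935546875, 302.01092529296875), (46.189170837402344, 22.252548217773438), 88.32000732421875) z 0.03581176804534936 0.06562565934324116
blue comp [440. 401.] 70 ((331.4881286621094, -134.338134765625), (51.63926696777344, 11.469016075134277), 4.102797985076904) z -0.0034931452553594866 0.03646462096777392
blue comp [525. 424.] 387 ((287.1588439941406, -304.5379333496094), (102.97230529785156, 66.59461975097656), 31.61263656616211) z -0.004747653705746924 0.05779198670995256
```

View pics/c_top0.png

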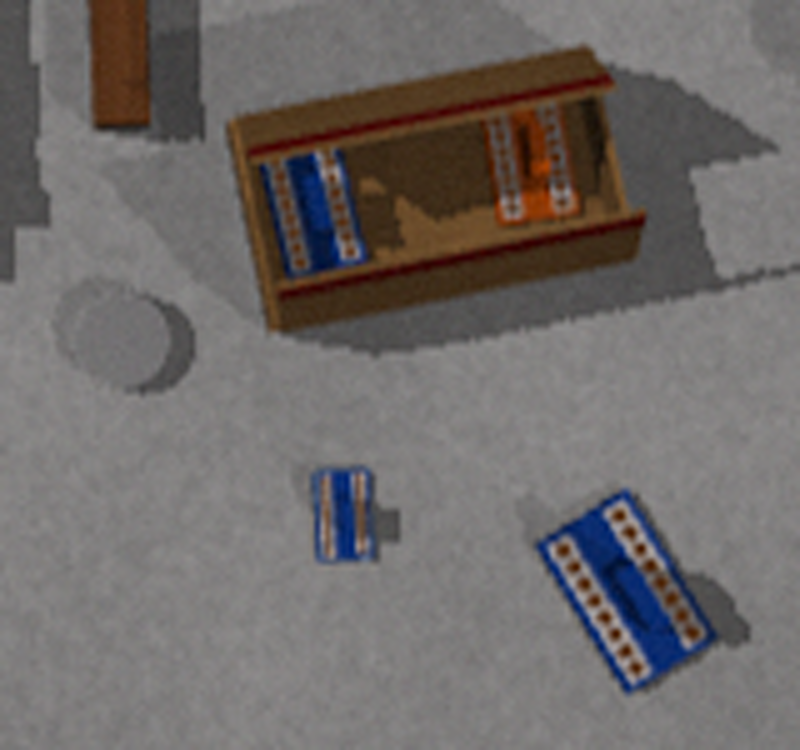

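View pics/c_side0.png

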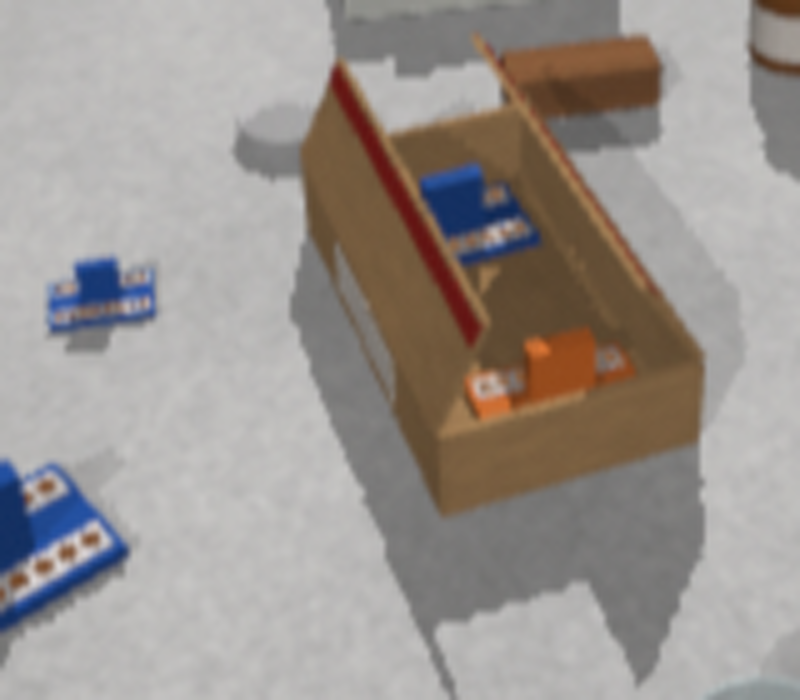

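Candidates for insert_blue: (430,310) in the carton, about 70–80 mm long; (441,401) on the bench, about 46 mm, too small; (525,424), about 103 mm, too big. The enlarged crop confirms that the middle-sized one lies in the carton. Green is absent. Next I'll rise clear of the microscope and look at the reader from above with the wrist camera.

```bash
cat >> h.py <<'E'
def need(pos,xdir_deg,tilt=0):
    """delta to target TCP pos with tool x heading (deg, world) pointing down; prints shift in current tool axes, yaw, and shift after yaw"""
    o,r=st()
    M=r.as_matrix(); a=np.radians(xdir_deg)
    x=np.array([np.cos(a),np.sin(a),0]); z=np.array([0,0,-1.]); y=np.cross(z,x)
    T=np.stack([x,y,z],1)
    if tilt: T=T@R.from_euler('y',tilt,degrees=True).as_matrix()
    rv=R.from_matrix(M.T@T).as_rotvec(degrees=True)
    d=np.array(pos)-o['eef_pos']
    print('world d',np.round(d,4),'shift now',np.round(M.T@d,4),'rotvec',np.round(rv,2),'shift after turn',np.round(T.T@d,4))
E
python3 -m crank '[[[0,0,-0.06],[0,0,0],0],[[0,0,-0.04],[0,0,0],0]]'
python3 -c "
from h import *
need([0.47,0.22,0.30],180)"
```

```text
t: 0.4
eef_pos: [0.2523, 0.6264, 0.3473]
tool_rot: [0.0, 0.19, 0.982, 0.001]
contact_force: [-0.3, 0.6, 0.6]
gripper_width: 0.607
t 0.4 pos [0.2523 0.6264 0.3473] F [-0.3  0.6  0.6] g 0.607
[[-0.928, 0.374, 0.0], [0.374, 0.928, 0.001], [0.0, 0.001, -1.0]] q [-1.3   0.41  0.03  1.43 -0.01  1.3  -0.08]
world d [ 0.2177 -0.4064 -0.0473] shift now [-0.3538 -0.2956  0.047 ] rotvec [ 6.000e-02  1.000e-02 -2.194e+01] shift after turn [-0.2177 -0.4064  0.0473]
```

```bash
python3 -m crank '[[[-0.0442,-0.037,0.0059],[0,0,0],0],[[-0.0442,-0.037,0.0059],[0,0,0],0],[[-0.0442,-0.037,0.0059],[0,0,0],0],[[-0.0442,-0.037,0.0059],[0,0,0],0],[[-0.0442,-0.037,0.0059],[0,0,0],0],[[-0.0442,-0.037,0.0059],[0,0,0],0],[[-0.0442,-0.037,0.0059],[0,0,0],0],[[-0.0442,-0.037,0.0059],[0,0,0],0]]'
python3 -m crank '[[[0,0,0],[0,0,-7.3],0],[[0,0,0],[0,0,-7.3],0],[[0,0,0],[0,0,-7.3],0],[[0,0,0],[0,0,0],0]]'
python3 -c "
from h import *
st()
snap('wrist','w1',1.5)"
```

```text
t: 1.4
eef_pos: [0.47, 0.2177, 0.2979]
tool_rot: [0.0, 0.19, 0.982, 0.0]
contact_force: [0.1, 0.2, -0.2]
gripper_width: -0.002
t: 1.9
eef_pos: [0.4694, 0.2193, 0.2979]
tool_rot: [-0.0, 0.001, 1.0, -0.0]
contact_force: [-0.1, -0.4, -0.9]
gripper_width: -0.002
t 1.9 pos [0.4694 0.2193 0.2979] F [-0.1 -0.4 -0.9] g -0.002
[[-1.0, 0.002, -0.0], [0.002, 1.0, -0.0], [0.0, -0.0, -1.0]] q [-0.74  0.17  0.2   1.87 -0.04  1.11  1.05]
```

View pics/w1.png

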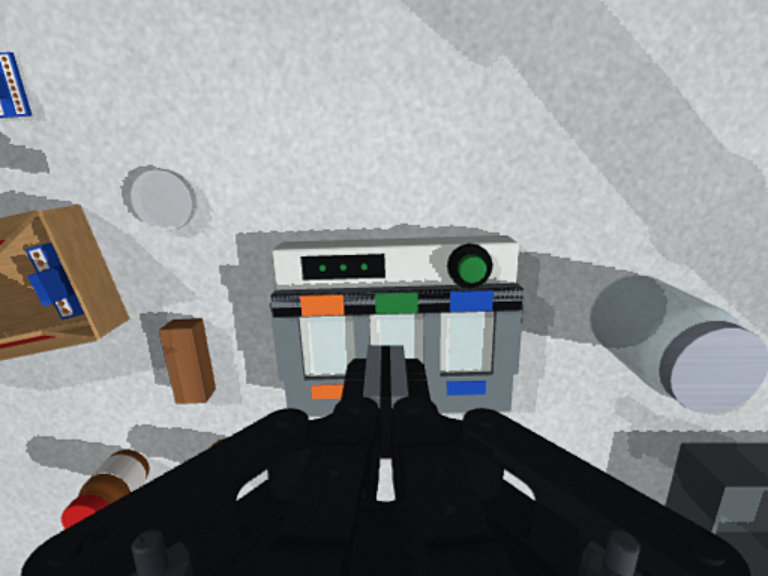

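The reader is at about (397,325): lip marks at orange (322,305), green (396,302) and blue (470,300), button at (472,265). Now I'll measure them precisely.

```bash
cat >> h.py <<'E'
def ray(fn,u,v,z):
    p,d,K,E=load(fn)
    dr=E[:3,:3]@np.array([(u-K[2])/K[0],(v-K[3])/K[1],1.]); o=E[:3,3]
    return o+dr*(z-o[2])/dr[2]
def proj(fn,P):
    p,d,K,E=load(fn); c=E[:3,:3].T@(np.array(P)-E[:3,3]); return np.array([K[0]*c[0]/c[2]+K[2],K[1]*c[1]/c[2]+K[3]])
HS=dict(blue=((105,120,50),(125,255,255)),green=((50,90,40),(85,255,255)),orange=((6,150,120),(16,255,255)))
def comps(fn,col,mn=25):
    hsv=cv2.cvtColor(load(fn)[0],cv2.COLOR_RGB2HSV); b=cv2.inRange(hsv,*HS[col])
    n,l,s,c=cv2.connectedComponentsWithStats(b)
    return [(c[i],s[i],l==i) for i in range(1,n) if s[i][4]>=mn]
E
python3 - <<'E'
from h import *
crop('w1',175,150,355,285,4.4,'c_w1')
for fn in ('w1','top0'):
    W=world(fn)
    for col in HS:
        for c,s,m in comps(fn,col):
            print(fn,col,np.round(c*1.5),s[:5],'dep',np.round(np.nanmedian(W[m],0),3),'z58',np.round(ray(fn,*c,0.058)[:2],4),'z48',np.round(ray(fn,*c,0.048)[:2],4))
E
```

```text
w1 blue [11. 91.] [  0  35  21  43 379] dep [ 0.341 -0.129  0.004] z58 [ 0.3454 -0.0819] z48 [ 0.3441 -0.0901]
w1 blue [ 53. 282.] [ 17 162  39  51 802] dep [ 0.516 -0.113  0.023] z58 [ 0.5071 -0.0886] z48 [ 0.5102 -0.097 ]
w1 blue [471. 300.] [300 193  29  15 405] dep [0.526 0.3   0.059] z58 [0.5261 0.2999] z48 [0.5297 0.3021]
w1 blue [465. 387.] [298 254  26  10 245] dep [0.625 0.301 0.049] z58 [0.6194 0.2999] z48 [0.6255 0.302 ]
w1 green [471. 268.] [305 170  20  19 293] dep [0.494 0.298 0.061] z58 [0.495  0.2985] z48 [0.4978 0.3007]
w1 green [396. 302.] [250 195  29  14 392] dep [0.528 0.23  0.059] z58 [0.5282 0.2299] z48 [0.5319 0.2302]
w1 orange [321. 305.] [200 196  29  15 376] dep [0.53  0.159 0.059] z58 [0.5301 0.1592] z48 [0.5338 0.1575]
w1 orange [183. 365.] [107 219  30  49 826] dep [0.61  0.004 0.03 ] z58 [0.5939 0.0191] z48 [0.5994 0.0136]
w1 orange [327. 391.] [208 256  21  10 188] dep [0.629 0.159 0.049] z58 [0.6234 0.1601] z48 [0.6297 0.1585]
top0 blue [221. 252.] [141 166  14   6  78] dep [0.624 0.302 0.05 ] z58 [0.6217 0.3003] z48 [0.6232 0.3023]
top0 blue [432. 31
[... 398 characters left out ...]
.2918 -0.2924] z48 [ 0.2909 -0.2946]
top0 green [256. 252.] [164 165  14   6  72] dep [0.625 0.232 0.049] z58 [0.6237 0.2315] z48 [0.6252 0.233 ]
top0 green [256. 302.] [164 198  15   7  98] dep [0.525 0.23  0.059] z58 [0.5256 0.2303] z48 [0.5264 0.2319]
top0 green [220. 318.] [143 208   8   9  58] dep [0.493 0.299 0.062] z58 [0.4933 0.2999] z48 [0.4939 0.302 ]
top0 orange [292. 251.] [188 165  14   6  71] dep [0.628 0.164 0.048] z58 [0.6264 0.1624] z48 [0.6279 0.1635]
top0 orange [292. 300.] [189 197  13   7  89] dep [0.529 0.159 0.059] z58 [0.5289 0.1595] z48 [0.5297 0.1605]
top0 orange [498. 309.] [329 203   7   6  31] dep [ 0.518 -0.251  0.01 ] z58 [ 0.5151 -0.2427] z48 [ 0.5158 -0.2445]
```

View pics/c_w1.png

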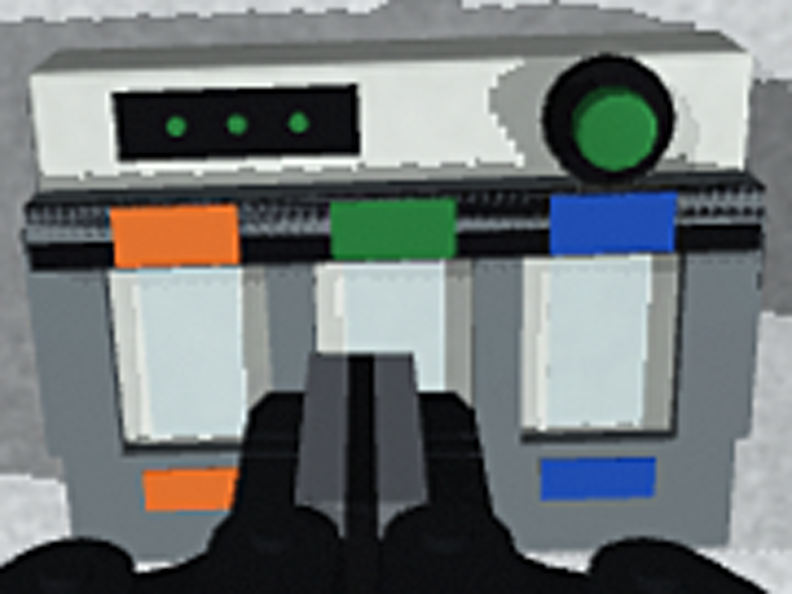

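Run:
```python
from h import *
p=load('w1')[0].astype(int)
for u in (308,313,218,208,270):
    print(u,[ (v,tuple(p[v,u])) for v in list(range(203,213))+list(range(243,256))])
for v in (222,235):
    print(v,[(u,int(p[v,u].mean())) for u in list(range(288,336))])
W=world('w1')
for u in (308,313): print(u,[(v,)+tuple(np.round(W[v,u],3)) for v in range(190,262,3)])
```

```text
308 [(203, (np.int64(31), np.int64(77), np.int64(177))), (204, (np.int64(31), np.int64(76), np.int64(176))), (205, (np.int64(30), np.int64(76), np.int64(177))), (206, (np.int64(26), np.int64(75), np.int64(181))), (207, (np.int64(40), np.int64(74), np.int64(163))), (208, (np.int64(127), np.int64(134), np.int64(122))), (209, (np.int64(199), np.int64(215), np.int64(213))), (210, (np.int64(187), np.int64(203), np.int64(204))), (211, (np.int64(188), np.int64(203), np.int64(205))), (212, (np.int64(197), np.int64(212), np.int64(212))), (243, (np.int64(196), np.int64(212), np.int64(211))), (244, (np.int64(198), np.int64(213), np.int64(213))), (245, (np.int64(192), np.int64(208), np.int64(209))), (246, (np.int64(157), np.int64(168), np.int64(168))), (247, (np.int64(138), np.int64(141), np.int64(136))), (248, (np.int64(56), np.int64(61), np.int64(63))), (249, (np.int64(41), np.int64(45), np.int64(48))), (250, (np.int64(72), np.int64(79), np.int64(83))), (251, (np.int64(118), np.int64(128), np.int64(133))), (252, (np.int64(115), np.int64(124), np.int64(124))), (253, (np.int64(104), np.int64(113
[... 8518 characters left out ...]
(229, np.float64(0.579), np.float64(0.305), np.float64(0.042)), (232, np.float64(0.584), np.float64(0.305), np.float64(0.041)), (235, np.float64(0.589), np.float64(0.306), np.float64(0.041)), (238, np.float64(0.595), np.float64(0.306), np.float64(0.039)), (241, np.float64(0.6), np.float64(0.306), np.float64(0.041)), (244, np.float64(0.605), np.float64(0.307), np.float64(0.041)), (247, np.float64(0.61), np.float64(0.307), np.float64(0.041)), (250, np.float64(0.612), np.float64(0.306), np.float64(0.047)), (253, np.float64(0.618), np.float64(0.306), np.float64(0.046)), (256, np.float64(0.621), np.float64(0.306), np.float64(0.049)), (259, np.float64(0.627), np.float64(0.306), np.float64(0.048))]
```

Run:
```python
from h import *
f='w1'
print('lip edge b',ray(f,310.5,207.6,.058),'o',ray(f,213,210.2,.058),'g',ray(f,270,208.9,.058))
print('far floor b',ray(f,310.5,247.9,.04),'o',ray(f,213,250.7,.04))
print('far top b',ray(f,310.5,250.0,.048))
for v in (222,235): print('R floor',ray(f,321.6,v,.04),'R top',ray(f,328.2-(v-222)*.04,v,.048),'L top',ray(f,293.2,v,.048))
c=comps(f,'green')[0][0]; print('btn',ray(f,*c,.062))
```

```text
lip edge b [0.53735826 0.29571945 0.058     ] o [0.54097684 0.15696269 0.058     ] g [0.53919462 0.23819408 0.058     ]
far floor b [0.61203504 0.30325881 0.04      ] o [0.61660359 0.1504146  0.04      ]
far top b [0.61112799 0.30173508 0.048     ]
R floor [0.56787119 0.31758573 0.04      ] R top [0.56427151 0.32535849 0.048     ] L top [0.56413983 0.27339292 0.048     ]
R floor [0.58971069 0.31908881 0.04      ] R top [0.58565685 0.32620165 0.048     ] L top [0.5855261  0.27419572 0.048     ]
btn [0.4938779  0.29767801 0.062     ]
```

```bash
python3 -m crank '[[[0,-0.0557,0],[0,0,0],0],[[0,-0.0557,0],[0,0,0],0],[[0,-0.0557,0],[0,0,0],0],[[0,-0.0557,0],[0,0,0],0],[[0,-0.0557,0],[0,0,0],0],[[0,-0.0557,0],[0,0,0],0],[[0,-0.0557,0],[0,0,-5.3],0],[[0,0,0],[0,0,-5.3],0],[[0,0,0],[0,0,0],0]]'
python3 -c "
from h import *
st()
snap('wrist','w2',1.5)"
```

```text
t: 3.08
eef_pos: [0.4692, -0.1707, 0.298]
tool_rot: [-0.0, -0.09, 0.996, 0.0]
contact_force: [0.1, 0.5, -0.3]
gripper_width: -0.002
t 3.08 pos [ 0.4692 -0.1707  0.298 ] F [ 0.1  0.5 -0.3] g -0.002
[[-0.984, -0.18, -0.0], [-0.18, 0.984, 0.0], [0.0, 0.0, -1.0]] q [-0.24  0.13  0.52  1.93 -0.07  1.1   2.06]
```

View pics/w2.png

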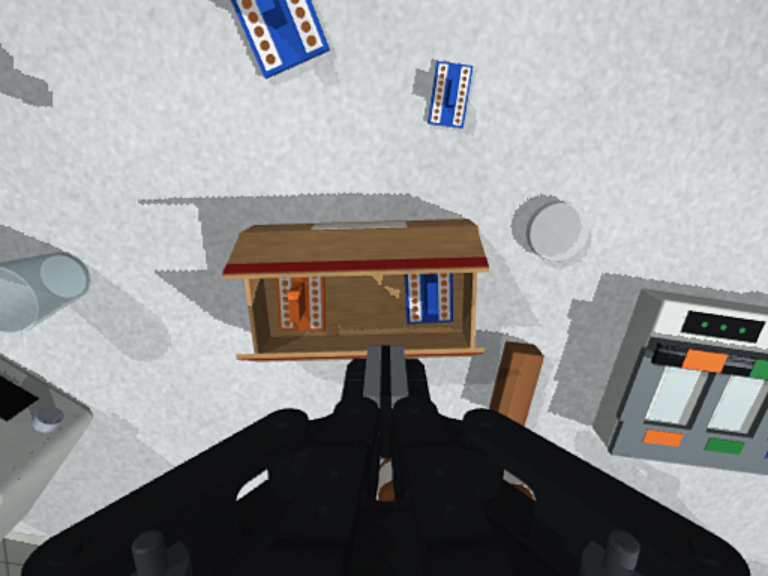

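The carton is well aligned in this view: the near flap's red edge runs (225,270)–(487,263) and the far flap stands edge-on at (237,357)–(483,350). The blue insert is at (430,297) and the orange at (300,303). I'll compute their poses now.

Run:
```python
from h import *
f='w2'
crop(f,140,130,340,250,4,'c_w2')
W=world(f)
p=load(f)[0]
hsv=cv2.cvtColor(p,cv2.COLOR_RGB2HSV)
red=cv2.inRange(hsv,(0,150,60),(5,255,255))|cv2.inRange(hsv,(172,150,60),(180,255,255))
n,l,s,c=cv2.connectedComponentsWithStats(red)
for i in range(1,n):
    if s[i][4]>60:
        P=W[l==i]; P=P[~np.isnan(P[:,0])]
        m=np.median(P,0); vx,vy,x0,y0=cv2.fitLine(P[:,:2].astype(np.float32),cv2.DIST_HUBER,0,.01,.01).ravel()
        print('red',s[i],np.round(m,3),'ang',np.degrees(np.arctan2(vy,vx)),'ext',P[:,1].min(),P[:,1].max())
# floor, insert fins
for col in ('blue','orange'):
    for c,s,m in comps(f,col):
        if not(140<c[0]<340 and 170<c[1]<230): continue
        P=W[m]; P=P[~np.isnan(P[:,0])]
        top=P[P[:,2]>0.038]; pl=P[(P[:,2]<.018)]
        print(col,c,len(P),'top',len(top),np.round(np.median(top,0),4) if len(top) else '', np.round([top.min(0),top.max(0)],3) if len(top) else '','plate',np.round(pl.mean(0),3),cv2.minAreaRect((P[:,:2]*1000).astype(np.float32)))
        if len(top)>5: print(cv2.minAreaRect((top[:,:2]*1000).astype(np.float32)))
for u in (200,250,300): print([ (v,)+tuple(np.round(W[v,u],3)) for v in range(140,245,5)])
```

```text
red [ 149  171  177   12 1119] [ 0.484 -0.192  0.099] ang -78.0546 ext -0.29707629501768046 -0.08852846176142529
blue [285.65333333 198.98666667] 523 top 158 [ 0.5186 -0.1159  0.0436] [[ 0.504 -0.124  0.039]
 [ 0.536 -0.108  0.046]] plate [ 0.535 -0.113  0.01 ] ((531.0071411132812, -113.03701782226562), (56.02450180053711, 49.373905181884766), 13.10370922088623)
((519.8260498046875, -115.51742553710938), (32.319091796875, 10.13375473022461), 13.995748519897461)
orange [199.25051335 204.08008214] 485 top 146 [ 0.5509 -0.2473  0.0439] [[ 0.497 -0.254  0.039]
 [ 0.568 -0.217  0.105]] plate [ 0.566 -0.244  0.01 ] ((546.0343017578125, -245.9844970703125), (56.33553695678711, 99.03753662109375), 89.09229278564453)
((530.2998657226562, -239.93148803710938), (22.315372467041016, 77.73621368408203), 71.5317611694336)
[(140, np.float64(0.465), np.float64(-0.259), np.float64(-0.0)), (145, np.float64(0.473), np.float64(-0.259), np.float64(-0.001)), (150, np.float64(0.478), np.float64(-0.256), np.float64(0.012)), (155, np.float64(0.476), np.float64(-0.247), np.float64(0.056)), (160, np.float64(0.
[... 3090 characters left out ...]
, np.float64(0.513), np.float64(-0.094), np.float64(0.011)), (195, np.float64(0.521), np.float64(-0.092), np.float64(0.01)), (200, np.float64(0.53), np.float64(-0.09), np.float64(0.009)), (205, np.float64(0.538), np.float64(-0.088), np.float64(0.01)), (210, np.float64(0.546), np.float64(-0.086), np.float64(0.01)), (215, np.float64(0.556), np.float64(-0.083), np.float64(0.006)), (220, np.float64(0.566), np.float64(-0.08), np.float64(0.002)), (225, np.float64(0.568), np.float64(-0.082), np.float64(0.019)), (230, np.float64(0.569), np.float64(-0.085), np.float64(0.036)), (235, np.float64(0.546), np.float64(-0.1), np.float64(0.102)), (240, np.float64(0.603), np.float64(-0.071), np.float64(0.0))]
```

View pics/c_w2.png

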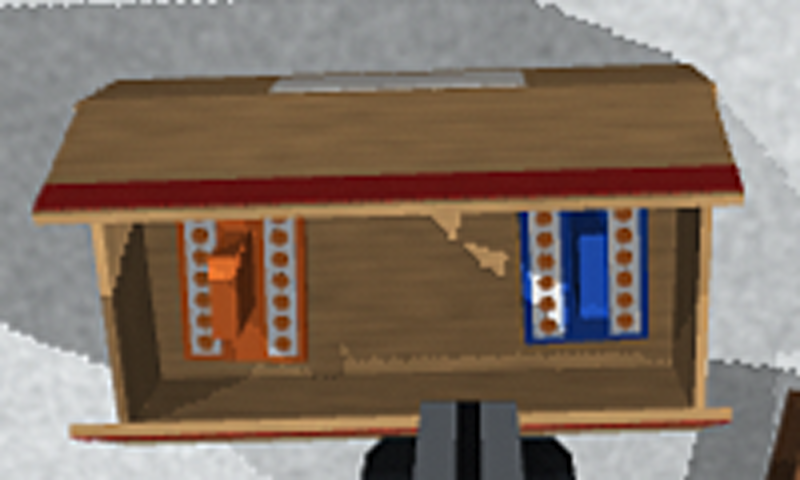

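```bash
python3 -c "
from h import *
need([0.525,-0.185,0.20],192)"
```

```text
t 3.12 pos [ 0.4693 -0.17    0.298 ] F [ 1.2 -0.  -0.9] g -0.003
[[-0.984, -0.18, -0.0], [-0.18, 0.984, 0.0], [0.0, 0.0, -1.0]] q [-0.24  0.13  0.52  1.93 -0.07  1.1   2.06]
world d [ 0.0557 -0.015  -0.098 ] shift now [-0.052  -0.0248  0.098 ] rotvec [ 0.02 -0.01 -1.6 ] shift after turn [-0.0513 -0.0263  0.098 ]
```

```bash
python3 -m crank '[[[-0.026,-0.0124,0.03],[0,0,0],0],[[-0.026,-0.0124,0.03],[0,0,-1.6],0],[[0,0,0.038],[0,0,0],0],[[0,0,0.04],[0,0,0],0],[[0,0,0.04],[0,0,0],0],[[0,0,0.02],[0,0,0],0],[[0,0,0],[0,0,0],0]]'
python3 -c "
from h import *
st()
snap('side','s1',1.5)
crop('s1',190,150,330,290,5,'c_s1')"
```

```text
t: 4.0
eef_pos: [0.5241, -0.1838, 0.0987]
tool_rot: [-0.002, -0.106, 0.994, 0.001]
contact_force: [0.2, -0.1, -0.0]
gripper_width: 0.004
t 4.0 pos [ 0.5241 -0.1838  0.0987] F [ 0.2 -0.1 -0. ] g 0.004
[[-0.978, -0.21, -0.003], [-0.21, 0.978, 0.001], [0.003, 0.002, -1.0]] q [-0.1   0.5   0.43  1.98 -0.31  0.72  2.29]
```

View pics/c_s1.png

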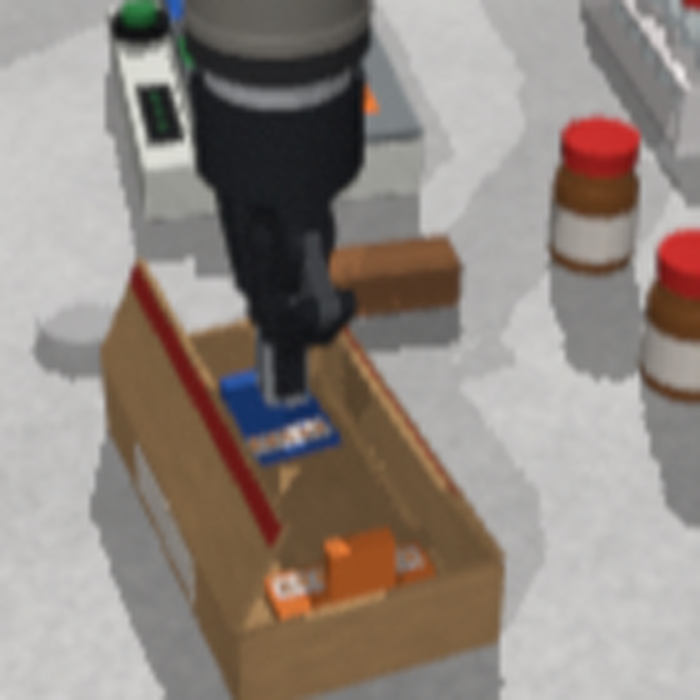

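The fingers are inside the mouth between the flaps. Pushing the near flap outward (tool +x).

```bash
python3 -m crank '[[[0.01,0,0],[0,0,0],0],[[0.01,0,0],[0,0,0],0],[[0.01,0,0],[0,0,0],0],[[0.01,0,0],[0,0,0],0],[[0.008,0,0],[0,0,0],0],[[0.008,0,0],[0,0,0],0]]'
python3 -m crank '[[[0.005,0,0],[0,0,0],0],[[0.004,0,0],[0,0,0],0],[[0,0,0],[0,0,0],0]]'
python3 -c "
from h import *
st()
snap('side','s2',1.5)
crop('s2',190,150,330,290,5,'c_s2')"
```

```text
t: 4.8
eef_pos: [0.4698, -0.1971, 0.1001]
tool_rot: [0.0, -0.106, 0.994, 0.0]
contact_force: [1.1, 0.4, -0.7]
gripper_width: 0.0
t: 5.18
eef_pos: [0.461, -0.199, 0.1]
tool_rot: [-0.0, -0.106, 0.994, 0.0]
contact_force: [0.4, -0.2, 0.6]
gripper_width: -0.0
t 5.17 pos [ 0.461 -0.199  0.1  ] F [ 0.4 -0.2  0.6] g -0.0
[[-0.978, -0.211, -0.001], [-0.211, 0.978, 0.0], [0.0, 0.0, -1.0]] q [-0.07  0.43  0.44  2.11 -0.29  0.66  2.35]
```

View pics/c_s2.png

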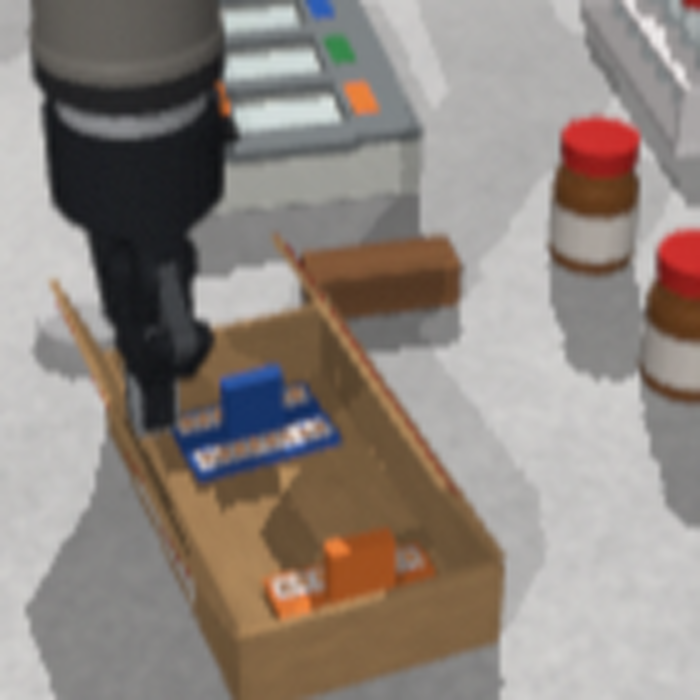

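```bash
python3 -m crank '[[[0.003,0,0],[0,0,0],0],[[0.002,0,0],[0,0,0],0],[[0,0,0],[0,0,0],0]]'
python3 -m crank '[[[0.002,0,0],[0,0,0],0],[[0,0,0],[0,0,0],0]]'
```

```text
t: 5.6
eef_pos: [0.4564, -0.2, 0.1001]
tool_rot: [-0.0, -0.106, 0.994, 0.0]
contact_force: [1.0, 0.4, -0.1]
gripper_width: 0.001
t: 5.85
eef_pos: [0.4544, -0.2005, 0.1001]
tool_rot: [-0.0, -0.106, 0.994, 0.0]
contact_force: [0.4, -0.5, 0.1]
gripper_width: 0.002
```

```bash
python3 -m crank '[[[-0.04,0,0],[0,0,0],0],[[-0.04,0,0],[0,0,0],0],[[-0.012,0,0],[0,0,0],0],[[-0.01,0,0],[0,0,0],0],[[-0.01,0,0],[0,0,0],0],[[-0.01,0,0],[0,0,0],0],[[-0.008,0,0],[0,0,0],0],[[-0.005,0,0],[0,0,0],0],[[0,0,0],[0,0,0],0]]'
python3 -m crank '[[[-0.003,0,0],[0,0,0],0],[[-0.003,0,0],[0,0,0],0],[[0,0,0],[0,0,0],0]]'
python3 -c "
from h import *
st()
snap('side','s3',1.5)
crop('s3',190,150,330,290,5,'c_s3')"
```

```text
t: 6.98
eef_pos: [0.587, -0.1718, 0.1]
tool_rot: [0.0, -0.106, 0.994, -0.0]
contact_force: [0.9, 0.8, -1.1]
gripper_width: 0.001
t: 7.35
eef_pos: [0.5927, -0.1706, 0.1001]
tool_rot: [0.0, -0.106, 0.994, -0.0]
contact_force: [-0.0, 0.3, -0.2]
gripper_width: -0.001
t 7.35 pos [ 0.5927 -0.1706  0.1001] F [-0.   0.3 -0.2] g -0.001
[[-0.977, -0.211, 0.0], [-0.211, 0.977, -0.0], [-0.0, -0.0, -1.0]] q [-0.13  0.58  0.42  1.84 -0.32  0.79  2.24]
```

View pics/c_s3.png

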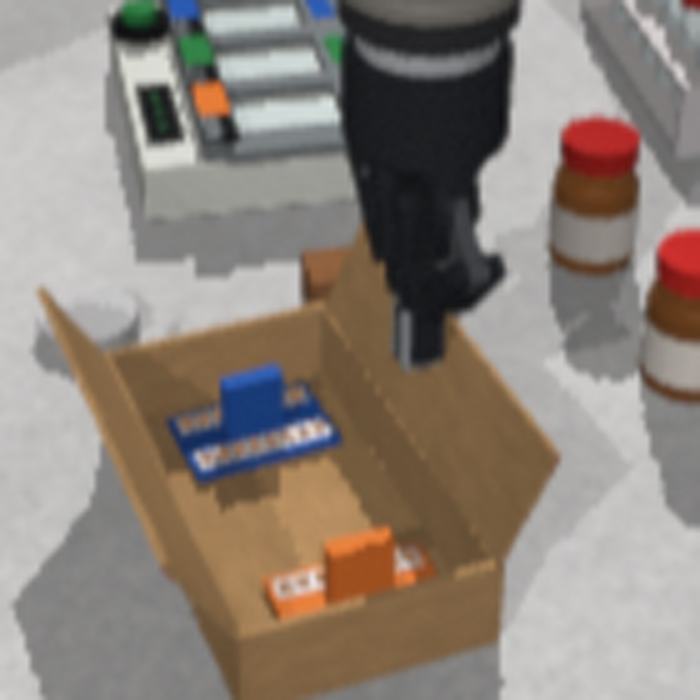

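```bash
python3 -m crank '[[[-0.003,0,0],[0,0,0],0],[[0,0,0],[0,0,0],0],[[0.03,0,0],[0,0,0],0.03],[[0.05,0,-0.03],[0,0,0],0.03],[[0.046,0,-0.062],[0,0,0],0.03],[[0,0,-0.06],[0,0,0],0.03],[[0,0,0],[0,0,0],0.03]]'
python3 -c "
from h import *
st()
snap('wrist','w3',1.5)
f='w3'
W=world(f)
for col in ('blue','orange'):
    for c,s,m in comps(f,col):
        P=W[m]; P=P[~np.isnan(P[:,0])]
        top=P[P[:,2]>0.038]
        if len(top)<60 or abs(P[:,1].mean()+.185)>.11: continue
        a=cv2.minAreaRect((P[:,:2]*1000).astype(np.float32)); b=cv2.minAreaRect((top[:,:2]*1000).astype(np.float32))
        print(col,c*1.5,'all',a,'top',b,np.median(top[:,2]),'ang pca')
"
```

```text
t: 8.28
eef_pos: [0.4832, -0.1961, 0.2451]
tool_rot: [0.005, -0.105, 0.994, -0.001]
contact_force: [1.0, 0.0, -0.0]
gripper_width: 0.353
t 8.28 pos [ 0.4832 -0.1961  0.2451] F [ 1.  0. -0.] g 0.353
[[-0.978, -0.21, 0.01], [-0.21, 0.978, -0.001], [-0.009, -0.003, -1.0]] q [-0.19  0.23  0.54  1.95 -0.15  0.98  2.2 ]
blue [463.2477396  292.28571429] all ((519.3590698242188, -114.69117736816406), (80.51875305175781, 51.20703887939453), 14.302840232849121) top ((519.163330078125, -115.58434295654297), (32.00068664550781, 10.320571899414062), 13.71738052368164) 0.04366745291009916 ang pca
orange [316.19452055 297.92739726] all ((553.9867553710938, -248.06753540039062), (83.57566833496094, 52.22578811645508), 8.90514087677002) top ((552.16796875, -247.39208984375), (32.092430114746094, 10.0828275680542), 8.695305824279785) 0.0436736567939332 ang pca
```

View pics/w3.png

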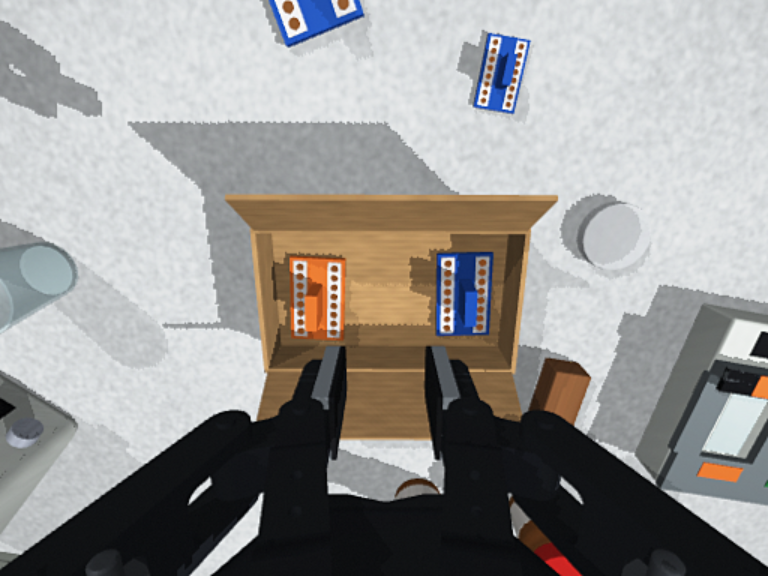

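Both flaps are now well past upright. The inserts are orange at (316,298) and blue at (463,292), and blue measures 80×51 mm, so it is the middle size. Next, grasp blue.

```bash
python3 -c "
from h import *
need([0.5192,-0.1154,0.12],194)"
```

```text
t 8.32 pos [ 0.4821 -0.1952  0.2427] F [-0.5  1.4 -1. ] g 0.354
[[-0.978, -0.211, 0.006], [-0.211, 0.978, -0.0], [-0.006, -0.001, -1.0]] q [-0.19  0.24  0.54  1.96 -0.15  0.98  2.2 ]
world d [ 0.0371  0.0798 -0.1227] shift now [-0.0524  0.0703  0.1229] rotvec [-0.08  0.32 -1.84] shift after turn [-0.0553  0.0684  0.1227]
```

```bash
python3 -m crank '[[[-0.0262,0.0352,0.02],[0,0,0],0.028],[[-0.0262,0.0352,0.02],[0,0,-1.8],0.028],[[0,0,0.042],[0,0,0],0.028],[[0,0,0.04],[0,0,0],0.028],[[0,0,0],[0,0,0],0.028],[[0,0,0],[0,0,0],0.028]]' 
python3 -c "
from h import *
need([0.5192,-0.1154,0.030],194)
snap('wrist','w4',1.5)"
```

```text
t: 9.07
eef_pos: [0.5175, -0.1153, 0.1188]
tool_rot: [0.0, -0.121, 0.993, -0.0]
contact_force: [0.5, -1.2, 0.2]
gripper_width: 0.33
t 9.07 pos [ 0.5175 -0.1153  0.1188] F [ 0.5 -1.2  0.2] g 0.33
[[-0.971, -0.241, 0.0], [-0.241, 0.971, -0.0], [-0.0, -0.0, -1.0]] q [-0.24  0.43  0.43  2.03 -0.26  0.73  2.17]
world d [ 0.0017 -0.0001 -0.0888] shift now [-0.0016 -0.0005  0.0888] rotvec [-0.02  0.   -0.06] shift after turn [-0.0016 -0.0005  0.0888]
```

View pics/w4.png

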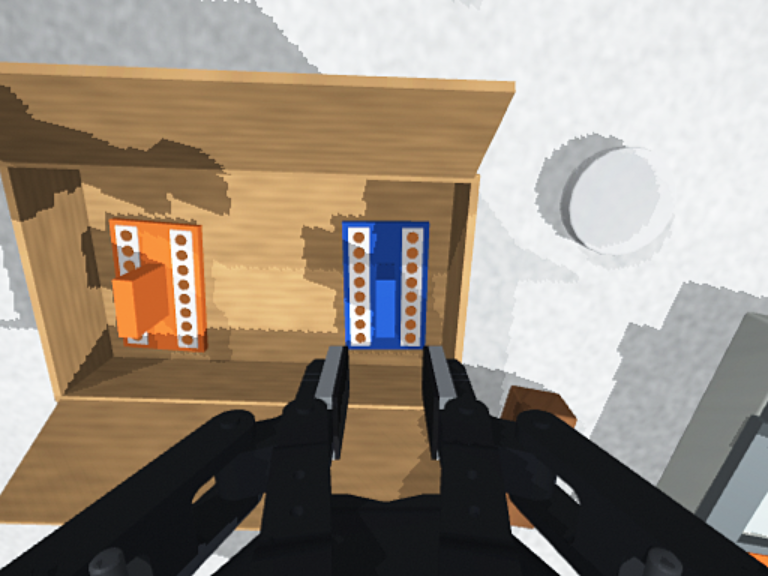

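The blue fin at (385,305) is centred between the fingers, which sit at columns 338 and 433. Descending and gripping.

```bash
python3 -m crank '[[[-0.0016,0,0.04],[0,0,0],0.028],[[0,0,0.03],[0,0,0],0.028],[[0,0,0.0186],[0,0,0],0.028],[[0,0,0],[0,0,0],0.028]]' 
python3 -m crank '[[[0,0,0],[0,0,0],0],[[0,0,0],[0,0,0],0],[[0,0,0],[0,0,0],0],[[0,0,0],[0,0,0],0]]' 60
python3 -m crank '[[[0,0,-0.03],[0,0,0],0],[[0,0,-0.04],[0,0,0],0],[[0,0,-0.05],[0,0,0],0],[[0,0,-0.05],[0,0,0],0],[[0,0,0],[0,0,0],0]]'
python3 -c "
from h import *
st()
snap('wrist','w5',1.5)
snap('side','s5',1.5)"
```

```text
t: 9.62
eef_pos: [0.5187, -0.1146, 0.0296]
tool_rot: [-0.0, -0.121, 0.993, 0.0]
contact_force: [0.6, -0.1, 0.6]
gripper_width: 0.331
t: 10.12
eef_pos: [0.5198, -0.1148, 0.031]
tool_rot: [0.001, -0.121, 0.993, -0.0]
contact_force: [-0.1, -0.2, 7.5]
gripper_width: 0.103
t: 10.75
eef_pos: [0.5211, -0.115, 0.2038]
tool_rot: [0.004, -0.121, 0.993, -0.0]
contact_force: [-0.2, -0.6, -0.5]
gripper_width: 0.106
t 10.75 pos [ 0.5211 -0.115   0.2038] F [-0.2 -0.6 -0.5] g 0.106
[[-0.97, -0.241, 0.008], [-0.241, 0.97, 0.0], [-0.008, -0.002, -1.0]] q [-0.3   0.31  0.49  1.97 -0.19  0.9   2.1 ]
```

View pics/w5.png

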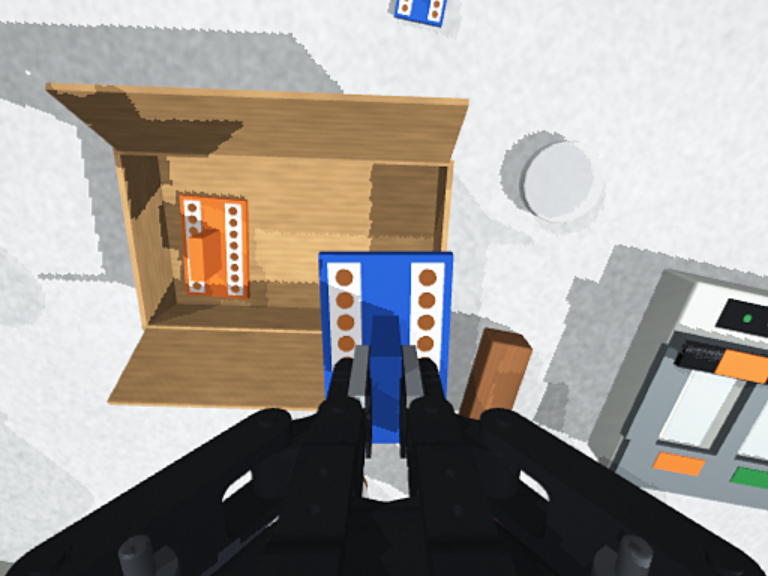

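View pics/s5.png

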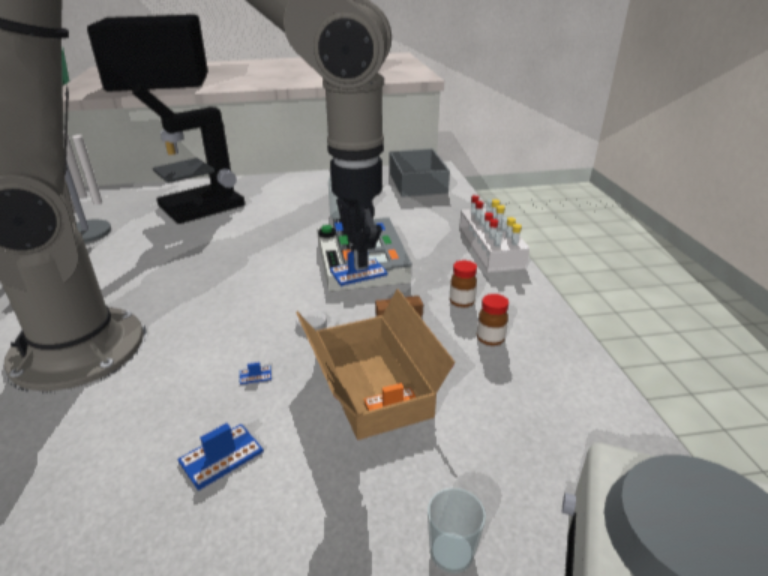

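```bash
cat >> h.py <<'E'
def inhand(fn,col,o):
    """plate pose in tool frame from a wrist picture taken at obs o"""
    q=o['tool_rot']; M=R.from_quat([q[1],q[2],q[3],q[0]]).as_matrix(); t=np.array(o['eef_pos'])
    W=world(fn); hsv=cv2.cvtColor(load(fn)[0],cv2.COLOR_RGB2HSV)
    L=(W-t)@M
    ok=(abs(L[...,0])<.065)&(abs(L[...,1])<.045)&(L[...,2]>0.0)&(L[...,2]<.06)&(hsv[...,2]>60)
    mask=ok.astype(np.uint8)
    n,l,s,c=cv2.connectedComponentsWithStats(mask)
    i=1+np.argmax(s[1:,4]); P=L[l==i]
    pl=P[(P[:,2]>np.median(P[P[:,0]>.015][:,2])-.003)]
    A=np.c_[pl[:,0],pl[:,1],np.ones(len(pl))]; k=np.linalg.lstsq(A,pl[:,2],rcond=None)[0]
    print('n',len(pl),'x',np.percentile(pl[:,0],[1,99.5]).round(4),'max',pl[:,0].max().round(4),'y',pl[:,1].min().round(4),pl[:,1].max().round(4),'plate top z at 0',k[2].round(4),'slope deg x,y',np.degrees(k[:2]).round(2))
    fr=pl[pl[:,0]>pl[:,0].max()-.0015]; f2=np.polyfit(*[fr[:,j] for j in (1,0)],1); 
    for s_,e in ((-1,'L'),(1,'R')):
        pass
    print('front edge',fr[:,0].mean().round(4), 'minrect',cv2.minAreaRect((pl[pl[:,0]>.012][:,:2]*1000).astype(np.float32)))
E
python3 - <<'E'
from h import *
o,r=st(); snap('wrist','w6'); inhand('w6','blue',o)
E
```

```text
t 10.85 pos [ 0.5186 -0.1142  0.1999] F [-0.1  0.4 -0.9] g 0.108
[[-0.97, -0.242, 0.001], [-0.242, 0.97, 0.001], [-0.001, 0.0, -1.0]] q [-0.3   0.31  0.49  1.97 -0.19  0.9   2.1 ]
n 5723 x [-0.0122  0.0405] max 0.0408 y -0.0256 0.0248 plate top z at 0 0.0206 slope deg x,y [0.82 0.06]
front edge 0.0401 minrect ((26.361177444458008, -0.28510093688964844), (50.229434967041016, 28.71013832092285), 89.88478088378906)
```

Blue is held cleanly: near edge at tool x=+40.4 mm, underside 26.6 mm ahead of the TCP. Carrying it to the reader.

```bash
python3 -c "
from h import *
need([0.5745,0.3006,0.20],181.4)"
```

```text
t 10.9 pos [ 0.518  -0.1141  0.199 ] F [-0.1 -0.4 -0.4] g 0.103
[[-0.97, -0.242, -0.001], [-0.242, 0.97, 0.0], [0.001, 0.001, -1.0]] q [-0.3   0.32  0.49  1.97 -0.19  0.9   2.1 ]
world d [0.0565 0.4147 0.001 ] shift now [-0.1551  0.3888 -0.0009] rotvec [ 0.04 -0.06 12.59] shift after turn [-0.0667  0.4132 -0.001 ]
```

```bash
python3 -m crank '[[[-0.0194,0.0486,0],[0,0,0],0],[[-0.0194,0.0486,0],[0,0,0],0],[[-0.0194,0.0486,0],[0,0,0],0],[[-0.0194,0.0486,0],[0,0,0],0],[[-0.0194,0.0486,0],[0,0,0],0],[[-0.0194,0.0486,0],[0,0,0],0],[[-0.0194,0.0486,0],[0,0,0],0],[[-0.0193,0.0486,0],[0,0,6.3],0],[[0,0,0],[0,0,6.3],0],[[0,0,0],[0,0,0],0]]'
python3 -m crank '[[[0,0,0],[0,-9,0],0],[[0,0,0],[0,-9,0],0],[[0,0,0],[0,0,0],0],[[0,0,0],[0,0,0],0]]'
python3 -c "
from h import *
need([0.5745,0.3006,0.14],181.4,-18)
o,r=st(); snap('wrist','w7',1.5); inhand('w7','blue',o)"
```

```text
t: 12.15
eef_pos: [0.5743, 0.3001, 0.1974]
tool_rot: [-0.001, -0.013, 1.0, -0.001]
contact_force: [0.3, 0.0, -0.6]
gripper_width: 0.103
t: 12.65
eef_pos: [0.576, 0.2996, 0.1999]
tool_rot: [0.156, -0.012, 0.988, 0.002]
contact_force: [1.1, 0.1, 0.2]
gripper_width: 0.105
t 12.65 pos [0.576  0.2996 0.1999] F [1.1 0.1 0.2] g 0.105
[[-0.951, -0.024, 0.307], [-0.023, 1.0, 0.007], [-0.307, -0.001, -0.952]] q [-1.08  0.4   0.53  1.91 -0.04  0.62  1.01]
world d [-0.0015  0.001  -0.0599] shift now [0.0199 0.0011 0.0566] rotvec [-0.05 -0.09 -0.03] shift after turn [0.02   0.001  0.0565]
t 12.65 pos [0.576  0.2996 0.1999] F [1.1 0.1 0.2] g 0.105
[[-0.951, -0.024, 0.307], [-0.023, 1.0, 0.007], [-0.307, -0.001, -0.952]] q [-1.08  0.4   0.53  1.91 -0.04  0.62  1.01]
n 5718 x [-0.012   0.0408] max 0.0411 y -0.0251 0.0251 plate top z at 0 0.0211 slope deg x,y [0.8  0.02]
front edge 0.0404 minrect ((26.55975341796875, 0.04692649841308594), (29.05754852294922, 50.22032928466797), 0.08000792562961578)
```

View pics/w7.png

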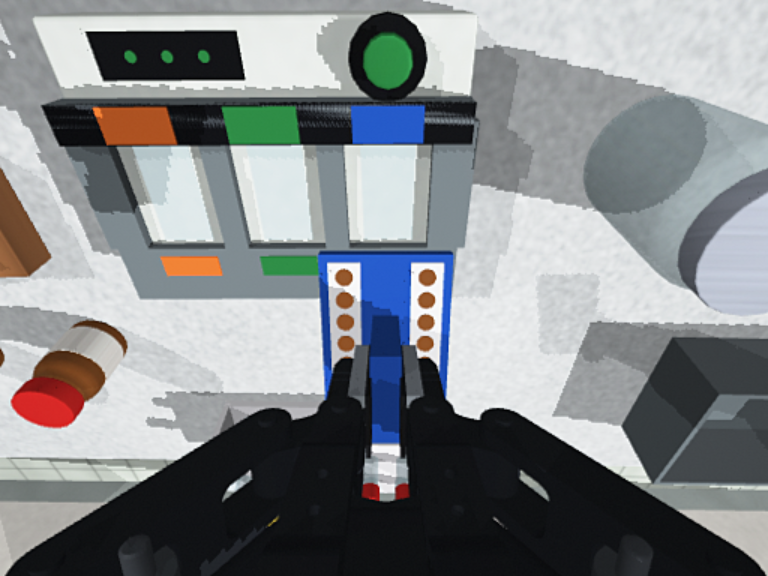

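```bash
cat >> h.py <<'E'
def bayfit(fn,c0,th):
    """project bay model edges and report image-gradient offset along each edge, in world mm"""
    p=load(fn)[0]; g=cv2.GaussianBlur(cv2.cvtColor(p,cv2.COLOR_RGB2GRAY),(3,3),0).astype(float)
    c,s=np.cos(th),np.sin(th)
    B=lambda x,y,z:np.array([c0[0]+c*x-s*y,c0[1]+s*x+c*y,.04+z])
    def scan(f,ts,lo=-.008,hi=.008):
        acc=[]
        ds=np.arange(lo,hi,.0002)
        for t in ts:
            uv=np.array([proj(fn,f(t,d)) for d in ds],dtype=np.float32)
            pr=cv2.remap(g,uv[None,:,0],uv[None,:,1],cv2.INTER_LINEAR)[0]
            acc.append(pr)
        m=np.mean(acc,0); gr=np.gradient(m); k=np.argsort(-abs(gr))[:1]
        i=int(k[0]); return round(ds[i]*1000,1),round(gr[i],1)
    print('lip(x=-32,z18)',scan(lambda t,d:B(-.032+d,t,.018),np.linspace(-.012,.012,9)))
    print('far top(x=42,z8)',scan(lambda t,d:B(.042+d,t,.008),np.linspace(-.02,.02,9)))
    print('left top(y=-27)',scan(lambda t,d:B(t,-.027+d,.008),np.linspace(-.02,.03,9)))
    print('right top(y=27)',scan(lambda t,d:B(t,.027+d,.008),np.linspace(-.02,.03,9)))
E
python3 - <<'E'
from h import *
bayfit('w7',(.5695,.3005),np.radians(1.4))
bayfit('w1',(.5695,.3005),np.radians(1.4))
c=(.573,.1605)
print('or');bayfit('w7',c,np.radians(1.4));bayfit('w1',c,np.radians(1.4))
p=load('w7')[0]
for v in (110,130): print(v,[(u,int(p[v,u].mean())) for u in range(226,292)])
print([(v,int(p[v,258].mean())) for v in range(90,168)])
E
```

```text
lip(x=-32,z18) (np.float64(0.2), np.float64(16.7))
far top(x=42,z8) (np.float64(-5.4), np.float64(-7.9))
left top(y=-27) (np.float64(1.4), np.float64(10.0))
right top(y=27) (np.float64(-0.8), np.float64(-6.8))
lip(x=-32,z18) (np.float64(0.2), np.float64(7.4))
far top(x=42,z8) (np.float64(-4.8), np.float64(-6.9))
left top(y=-27) (np.float64(0.8), np.float64(5.0))
right top(y=27) (np.float64(-2.4), np.float64(-5.4))
or
lip(x=-32,z18) (np.float64(0.8), np.float64(12.5))
far top(x=42,z8) (np.float64(-4.4), np.float64(-8.6))
left top(y=-27) (np.float64(5.6), np.float64(10.5))
right top(y=27) (np.float64(-5.0), np.float64(-4.8))
lip(x=-32,z18) (np.float64(0.4), np.float64(5.0))
far top(x=42,z8) (np.float64(-5.0), np.float64(-6.3))
left top(y=-27) (np.float64(2.2), np.float64(7.0))
right top(y=27) (np.float64(-8.0), np.float64(-4.5))
110 [(226, 137), (227, 139), (228, 139), (229, 85), (230, 221), (231, 228), (232, 223), (233, 221), (234, 221), (235, 220), (236, 219), (237, 217), (238, 235), (239, 237), (240, 233), (241, 228), (242, 227), (243, 228), (244, 229), (245, 228), (246, 229), (247,
[... 1551 characters left out ...]
9, 229), (110, 229), (111, 229), (112, 229), (113, 228), (114, 229), (115, 229), (116, 228), (117, 228), (118, 228), (119, 229), (120, 229), (121, 229), (122, 229), (123, 228), (124, 228), (125, 228), (126, 229), (127, 228), (128, 230), (129, 230), (130, 229), (131, 229), (132, 229), (133, 229), (134, 229), (135, 229), (136, 228), (137, 228), (138, 228), (139, 228), (140, 228), (141, 227), (142, 228), (143, 228), (144, 228), (145, 228), (146, 229), (147, 228), (148, 229), (149, 228), (150, 229), (151, 229), (152, 229), (153, 229), (154, 229), (155, 229), (156, 229), (157, 230), (158, 234), (159, 231), (160, 163), (161, 136), (162, 63), (163, 71), (164, 79), (165, 119), (166, 141), (167, 81)]
```

Run:
```python
from h import *
f='w7'
for v,l,r,lf,rf in ((110,229.2,287,237.5,276.7),(130,230.3,285.8,237.5,275.6)):
    a=ray(f,l,v,.048);b=ray(f,r,v,.048);c=ray(f,lf,v,.04);d=ray(f,rf,v,.04)
    print('top',a[:2],b[:2],(a+b)[:2]/2,'floor',c[:2],d[:2],(c+d)[:2]/2)
print('far floor',ray(f,258,159.8,.04),'far top',ray(f,258,162.5,.048),'lip',ray(f,258,96.2,.058))
W=world(f); print(W[130,225:292:4].round(4)[:,1:].tolist())
```

```text
top [0.55346656 0.27381761] [0.55224116 0.32684585] [0.55285386 0.30033173] floor [0.55615708 0.28092818] [0.5552994  0.31804357] [0.55572824 0.29948587]
top [0.57302532 0.27418715] [0.57179242 0.32738834] [0.57240887 0.30078774] floor [0.57635854 0.28057363] [0.57548507 0.31826513] [0.57592181 0.29941938]
far floor [0.60955423 0.30171556 0.04      ] far top [0.60821916 0.30165757 0.048     ] lip [0.53725022 0.2998136  0.058     ]
[[0.2691, 0.0481], [0.2729, 0.0471], [0.2761, 0.0395], [0.2801, 0.0404], [0.2841, 0.0408], [0.288, 0.0411], [0.292, 0.0402], [0.2959, 0.0404], [0.2999, 0.0405], [0.3038, 0.0425], [0.3078, 0.0407], [0.3117, 0.0404], [0.3155, 0.0421], [0.3197, 0.0394], [0.3235, 0.0406], [0.3276, 0.0396], [0.3304, 0.0481]]
```

```bash
python3 -m crank '[[[0.0200,0.0010,0.0566],[0,0,0],0],[[0,0,0],[0,0,0],0],[[0,0,0],[0,0,0],0]]'
python3 -c "
from h import *
need([0.5743,0.3008,0.081],181.4,-18)"
```

```text
t: 13.08
eef_pos: [0.5757, 0.3007, 0.1411]
tool_rot: [0.157, -0.011, 0.988, 0.002]
contact_force: [0.8, -0.2, -0.6]
gripper_width: 0.105
t 13.07 pos [0.5757 0.3007 0.1411] F [ 0.8 -0.2 -0.6] g 0.105
[[-0.95, -0.022, 0.31], [-0.021, 1.0, 0.007], [-0.31, 0.0, -0.951]] q [-1.04  0.48  0.49  1.95 -0.08  0.49  1.03]
world d [-0.0014  0.0001 -0.0601] shift now [0.02   0.0001 0.0567] rotvec [-0.02  0.07 -0.12] shift after turn [0.0199 0.0001 0.0567]
```

```bash
python3 -m crank '[[[0.008,0,0.0227],[0,0,0],0],[[0.008,0,0.0227],[0,0,0],0],[[0.0038,0,0.0108],[0,0,0],0],[[0,0,0],[0,0,0],0],[[0,0,0],[0,0,0],0]]'
python3 -c "
from h import *
need([0.5613,0.3005,0.081],181.4,-18)
o=bot.get_obs();snap('wrist','w8',1.5);snap('side','s8',1.5); inhand('w8','blue',o);crop('s8',200,120,290,200,8,'c_s8')"
```

```text
t: 13.7
eef_pos: [0.5734, 0.3015, 0.0816]
tool_rot: [0.157, -0.012, 0.987, 0.003]
contact_force: [-0.5, 1.0, 0.2]
gripper_width: 0.103
t 13.7 pos [0.5734 0.3015 0.0816] F [-0.5  1.   0.2] g 0.103
[[-0.95, -0.024, 0.311], [-0.022, 1.0, 0.009], [-0.311, 0.001, -0.95]] q [-1.    0.57  0.44  1.99 -0.12  0.37  1.04]
world d [-0.0121 -0.001  -0.0006] shift now [ 0.0117 -0.0008 -0.0032] rotvec [ 0.06  0.1  -0.07] shift after turn [ 0.0117 -0.0008 -0.0032]
n 10778 x [-0.0457  0.0389] max 0.0396 y -0.045 0.045 plate top z at 0 0.0319 slope deg x,y [-19.44   0.34]
front edge 0.0387 minrect ((25.82866859436035, 0.5412025451660156), (88.8918685913086, 27.62506866455078), 89.99287414550781)
```

View pics/w8.png

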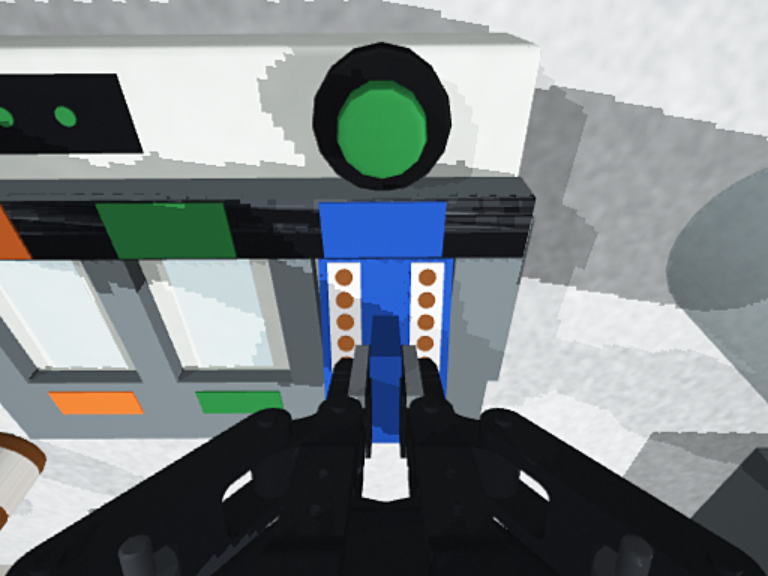

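View pics/c_s8.png

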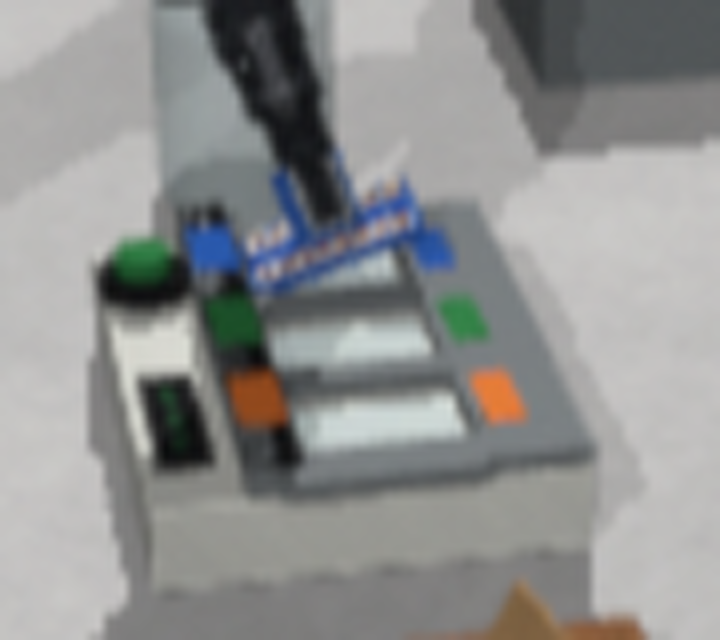

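```bash
python3 -m crank '[[[0.0008,-0.0008,0.0024],[0,0,0],0],[[0,0,0],[0,0,0],0]]'
python3 -m crank '[[[0.004,0,-0.0013],[0,0,0],0],[[0.004,0,-0.0013],[0,0,0],0],[[0.0035,0,-0.0012],[0,0,0],0],[[0,0,0],[0,0,0],0],[[0,0,0],[0,0,0],0]]'
python3 -c "
from h import *
need([0.5613,0.3006,0.079],181.4,-18)
o=bot.get_obs();snap('wrist','w9',1.5);snap('side','s9',1.5);crop('s9',200,120,290,200,8,'c_s9')"
```

```text
t: 14.05
eef_pos: [0.5731, 0.3009, 0.0785]
tool_rot: [0.157, -0.012, 0.988, 0.003]
contact_force: [-0.6, 0.5, 5.1]
gripper_width: 0.104
t: 14.68
eef_pos: [0.5609, 0.3004, 0.0785]
tool_rot: [0.157, -0.012, 0.987, 0.002]
contact_force: [1.9, -0.1, 6.7]
gripper_width: 0.104
t 14.68 pos [0.5609 0.3004 0.0785] F [ 1.9 -0.1  6.7] g 0.104
[[-0.95, -0.024, 0.31], [-0.022, 1.0, 0.008], [-0.311, 0.001, -0.951]] q [-1.03  0.56  0.44  2.01 -0.12  0.36  1.03]
world d [0.0004 0.0002 0.0005] shift now [-0.0006  0.0002 -0.0004] rotvec [ 0.05  0.09 -0.05] shift after turn [-0.0006  0.0002 -0.0004]
```

View pics/w9.png

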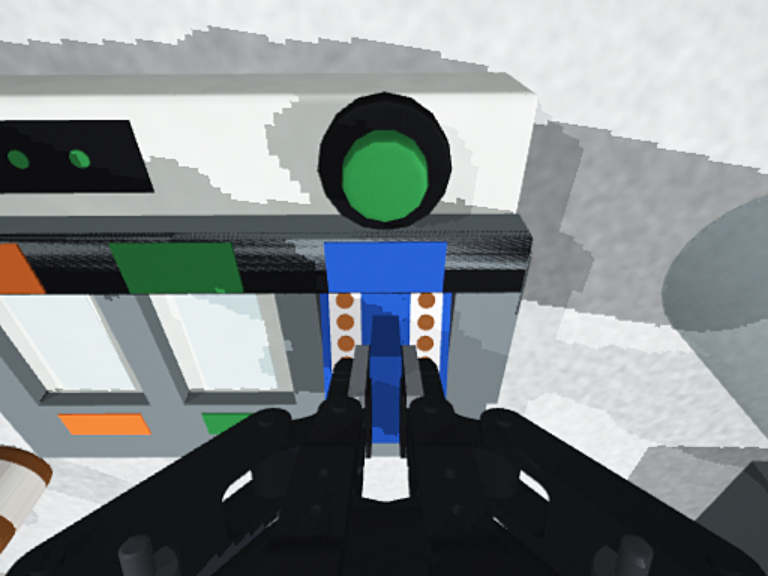

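View pics/c_s9.png

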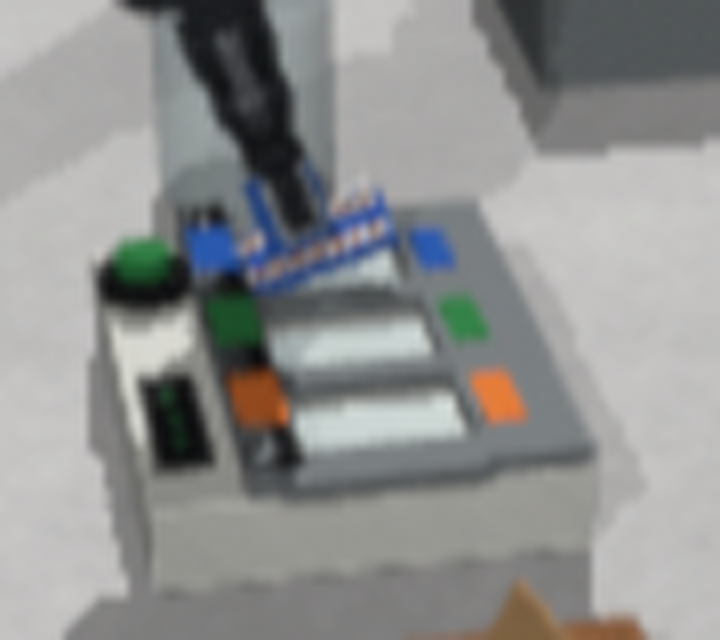

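It is under the lip, with the near edge touching the floor at 5–7 N. Levelling it about its near edge.

```bash
python3 -m crank '[[[-0.0011,0,0.0017],[0,3,0],0],[[-0.0011,0,0.0021],[0,3,0],0],[[-0.0011,0,0.0021],[0,3,0],0],[[0,0,0],[0,0,0],0]]'
python3 -c "
from h import *
need([0.5693,0.3007,0.067],181.4,-9)"
```

```text
t: 15.28
eef_pos: [0.5659, 0.2999, 0.0731]
tool_rot: [0.079, -0.011, 0.997, 0.001]
contact_force: [1.9, -0.7, 6.4]
gripper_width: 0.105
t 15.28 pos [0.5659 0.2999 0.0731] F [ 1.9 -0.7  6.4] g 0.105
[[-0.987, -0.023, 0.158], [-0.022, 1.0, 0.004], [-0.158, 0.0, -0.988]] q [-0.88  0.59  0.33  1.9  -0.18  0.55  1.13]
world d [ 0.0034  0.0008 -0.0061] shift now [-0.0025  0.0007  0.0065] rotvec [ 0.01  0.07 -0.1 ] shift after turn [-0.0025  0.0007  0.0065]
```

```bash
python3 -m crank '[[[-0.0009,0.0003,0.0021],[0,3,0],0],[[-0.0009,0.0003,0.0021],[0,3,0],0],[[-0.0009,0.0002,0.0018],[0,3,0],0],[[0,0,0],[0,0,0],0],[[0,0,0],[0,0,0],0]]'
python3 -c "
from h import *
need([0.5693,0.3007,0.067],181.4,0)
o=bot.get_obs();snap('wrist','w10',1.5);snap('side','s10',1.5);crop('s10',200,120,290,200,8,'c_s10')"
```

```text
t: 15.9
eef_pos: [0.5682, 0.3008, 0.0671]
tool_rot: [0.001, -0.012, 1.0, -0.0]
contact_force: [2.2, -0.5, 4.1]
gripper_width: 0.107
t 15.9 pos [0.5682 0.3008 0.0671] F [ 2.2 -0.5  4.1] g 0.107
[[-1.0, -0.024, 0.001], [-0.024, 1.0, -0.001], [-0.001, -0.001, -1.0]] q [-0.78  0.64  0.27  1.78 -0.23  0.75  1.21]
world d [ 0.0011 -0.0001 -0.0001] shift now [-0.0011 -0.0001  0.0001] rotvec [-0.03  0.07 -0.05] shift after turn [-0.0011 -0.0001  0.0001]
```

View pics/w10.png

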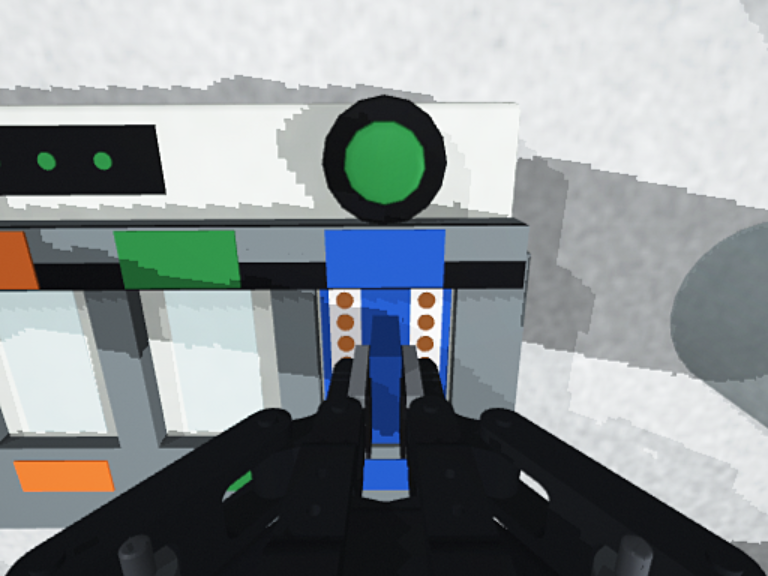

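View pics/c_s10.png

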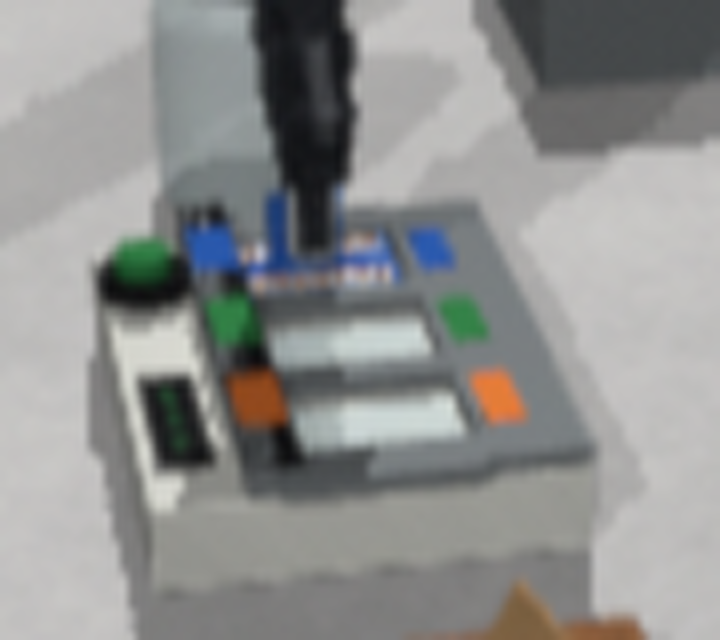

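Blue lies level in its bay. Pressing it down slightly, releasing, backing off and checking.

```bash
python3 -m crank '[[[-0.0006,0,0.0008],[0,0,0],0],[[0,0,0],[0,0,0],0.028],[[0,0,0],[0,0,0],0.028],[[0,0,0],[0,0,0],0.028],[[0,0,-0.03],[0,0,0],0.028],[[0,0,-0.04],[0,0,0],0.028],[[0.02,0,-0.05],[0,0,0],0.028],[[0.02,0,-0.02],[0,0,0],0.028],[[0,0,0],[0,0,0],0.028]]'
python3 -c "
from h import *
o,r=st();snap('wrist','w11',1.5)
W=world('w11')
for c,s,m in comps('w11','blue'):
    P=W[m];P=P[~np.isnan(P[:,0])]
    if P[:,1].mean()<.2: continue
    print(c*1.5,len(P),np.median(P,0).round(4),'z',np.percentile(P[:,2],[2,50,98]).round(4))
    q=P[(P[:,2]<.052)&(P[:,0]<.613)&(P[:,0]>.54)]
    if len(q)>100:
        A=np.c_[q[:,:2]-[.5693,.3007],np.ones(len(q))];k=np.linalg.lstsq(A,q[:,2],rcond=None)[0];print('plate top z',k[2].round(4),'slopes deg',np.degrees(k[:2]).round(2),'xext',q[:,0].min().round(4),q[:,0].max().round(4),q[:,1].min().round(4),q[:,1].max().round(4))
    t=P[P[:,2]>.07]
    if len(t)>30: print('fin',cv2.minAreaRect((t[:,:2]*1000).astype(np.float32)),np.median(t[:,2]))
"
```

```text
t: 17.12
eef_pos: [0.5284, 0.301, 0.2079]
tool_rot: [0.001, -0.013, 1.0, 0.001]
contact_force: [0.8, -1.0, -0.2]
gripper_width: 0.326
t 17.12 pos [0.5284 0.301  0.2079] F [ 0.8 -1.  -0.2] g 0.326
[[-1.0, -0.025, 0.002], [-0.025, 1.0, 0.002], [-0.002, 0.002, -1.0]] q [-0.87  0.41  0.33  1.78 -0.16  0.97  1.12]
[382.58473736 299.35257681] 2015 [0.5517 0.3005 0.0578] z [0.0445 0.0578 0.0805]
plate top z 0.0458 slopes deg [-0.65  0.08] xext 0.5411 0.6122 0.2758 0.3267
fin ((567.013916015625, 301.0848388671875), (31.89133071899414, 9.984210968017578), 2.9157233238220215) 0.07975758939350722
[383.36707317 383.20243902] 410 [0.6255 0.3028 0.0487] z [0.0472 0.0487 0.0501]
```

View pics/w11.png

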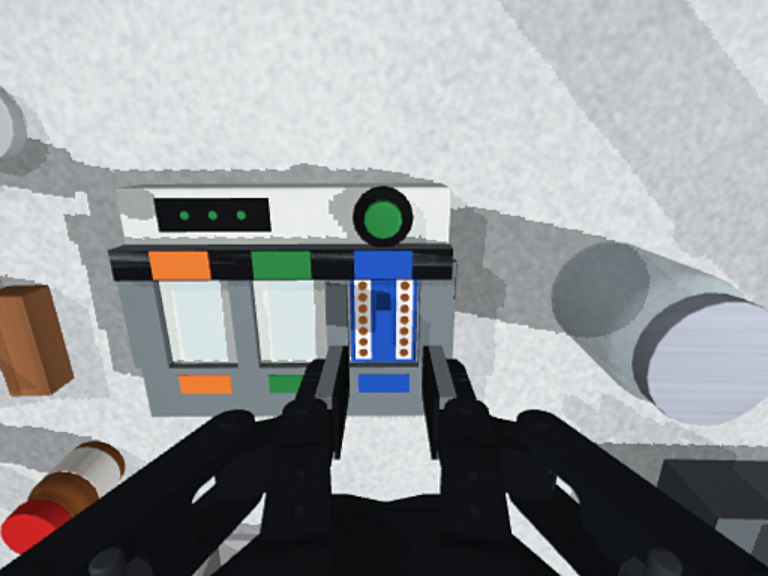

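Blue is home: plate top at z=0.0458, fin top at 0.080, level. It sits at (383,320), with its near end under the lip at (383,265). Now the orange one, starting with a fresh look at the carton.

```bash
python3 -c "
from h import *
need([0.50,-0.22,0.22],188.8)"
```

```text
t 17.18 pos [0.5286 0.3005 0.2066] F [-0.  -0.3  0. ] g 0.327
[[-1.0, -0.025, 0.0], [-0.025, 1.0, 0.001], [-0.001, 0.001, -1.0]] q [-0.87  0.42  0.33  1.78 -0.16  0.97  1.12]
world d [-0.0286 -0.5205  0.0134] shift now [ 0.0415 -0.5196 -0.0139] rotvec [ 0.04  0.03 -7.38] shift after turn [ 0.1079 -0.51   -0.0134]
```

```bash
python3 -m crank '[[[0.0046,-0.0577,-0.0015],[0,0,0],0.028],[[0.0046,-0.0577,-0.0015],[0,0,0],0.028],[[0.0046,-0.0577,-0.0015],[0,0,0],0.028],[[0.0046,-0.0577,-0.0015],[0,0,0],0.028],[[0.0046,-0.0577,-0.0015],[0,0,0],0.028],[[0.0046,-0.0577,-0.0015],[0,0,0],0.028],[[0.0046,-0.0577,-0.0015],[0,0,0],0.028],[[0.0046,-0.0577,-0.0015],[0,0,0],0.028],[[0.0046,-0.0577,-0.0015],[0,0,-7.4],0.028],[[0,0,0],[0,0,0],0.028]]'
python3 -c "
from h import *
o,r=st();snap('wrist','w12',1.5)
W=world('w12')
for c,s,m in comps('w12','orange'):
    P=W[m];P=P[~np.isnan(P[:,0])]; top=P[P[:,2]>.038]
    if len(top)<60 or abs(P[:,1].mean()+.185)>.12: continue
    print(c*1.5,len(P),cv2.minAreaRect((P[:,:2]*1000).astype(np.float32)),cv2.minAreaRect((top[:,:2]*1000).astype(np.float32)),np.median(top[:,2]))
"
```

```text
t: 18.42
eef_pos: [0.4979, -0.2265, 0.2189]
tool_rot: [-0.001, -0.072, 0.997, -0.001]
contact_force: [0.2, -0.1, -0.2]
gripper_width: 0.325
t 18.43 pos [ 0.4979 -0.2265  0.2189] F [ 0.2 -0.1 -0.2] g 0.325
[[-0.99, -0.144, -0.002], [-0.144, 0.99, -0.003], [0.002, -0.003, -1.0]] q [-0.1   0.32  0.51  1.92 -0.19  0.95  2.21]
[353.16202532 302.32911392] 1177 ((553.4398193359375, -247.7112579345703), (82.44258117675781, 51.776859283447266), 8.796077728271484) ((552.3114013671875, -247.36407470703125), (32.71894073486328, 9.862005233764648), 9.002594947814941) 0.04362357030048589
```

View pics/w12.png

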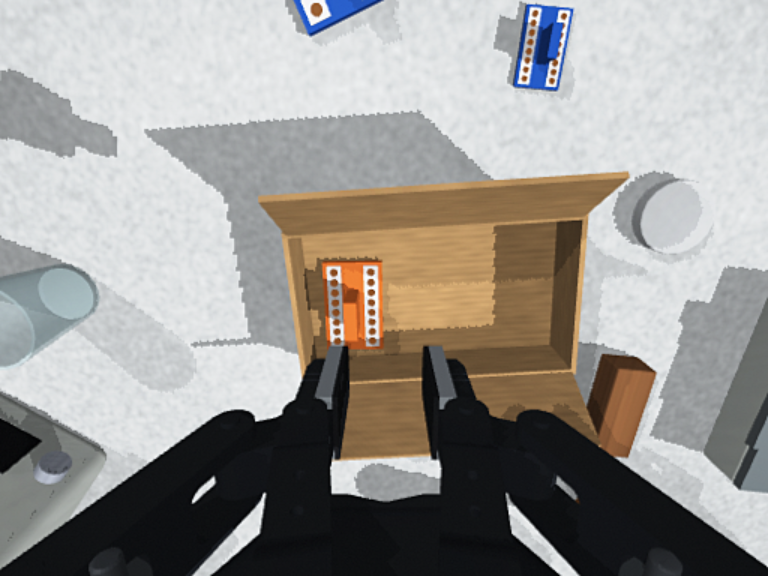

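```bash
python3 -m crank '[[[-0.02,-0.005,0.03],[0,0,0],0.028],[[-0.02,-0.005,0.03],[0,0,0],0.028],[[-0.011,-0.003,0.04],[0,0,-0.7],0.028],[[0,0,0],[0,0,0],0.028],[[0,0,0],[0,0,0],0.028]]'
python3 -c "
from h import *
need([0.5525,-0.2475,0.030],189)
snap('wrist','w13',1.5)"
```

```text
t: 19.1
eef_pos: [0.5522, -0.2247, 0.1202]
tool_rot: [-0.0, -0.083, 0.997, 0.0]
contact_force: [0.4, -0.4, 0.4]
gripper_width: 0.327
t 19.1 pos [ 0.5522 -0.2247  0.1202] F [ 0.4 -0.4  0.4] g 0.327
[[-0.986, -0.165, -0.0], [-0.165, 0.986, -0.0], [0.0, 0.0, -1.0]] q [-0.05  0.53  0.44  1.88 -0.3   0.8   2.29]
world d [ 0.0003 -0.0228 -0.0902] shift now [ 0.0035 -0.0226  0.0902] rotvec [ 0.   -0.03  0.48] shift after turn [ 0.0033 -0.0226  0.0902]
```

View pics/w13.png

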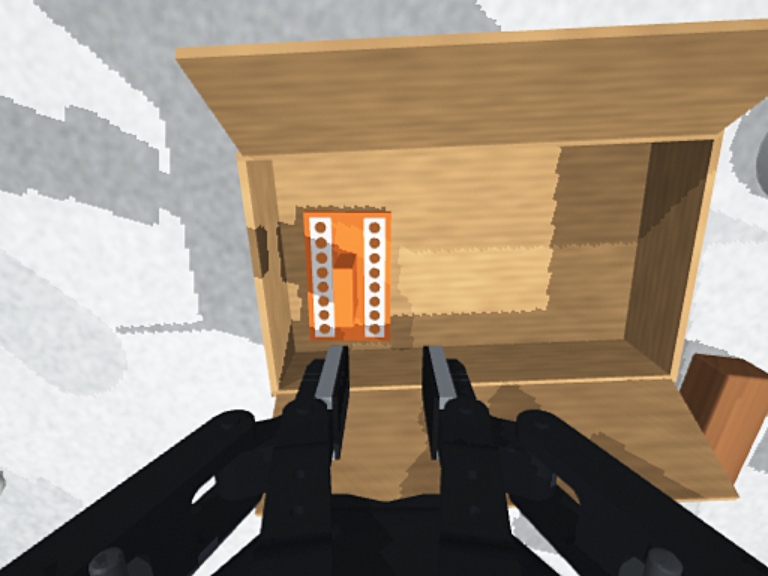

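```bash
python3 -m crank '[[[0.0035,-0.0226,0],[0,0,0.4],0.028],[[0,0,0],[0,0,0],0.028],[[0,0,0.04],[0,0,0],0.028],[[0,0,0.02],[0,0,0],0.028],[[0,0,0],[0,0,0],0.028]]'
python3 -c "
from h import *
need([0.5525,-0.2475,0.030],189)
snap('wrist','w14',1.5)"
```

```text
t: 19.77
eef_pos: [0.5516, -0.2469, 0.0588]
tool_rot: [-0.001, -0.079, 0.997, 0.001]
contact_force: [0.7, -0.6, -0.6]
gripper_width: 0.329
t 19.77 pos [ 0.5516 -0.2469  0.0588] F [ 0.7 -0.6 -0.6] g 0.329
[[-0.987, -0.158, -0.003], [-0.158, 0.987, 0.001], [0.002, 0.002, -1.0]] q [ 0.03  0.63  0.39  1.88 -0.36  0.7   2.36]
world d [ 0.0009 -0.0006 -0.0288] shift now [-0.0009 -0.0008  0.0288] rotvec [ 0.1  -0.14  0.09] shift after turn [-0.0008 -0.0007  0.0288]
```

View pics/w14.png

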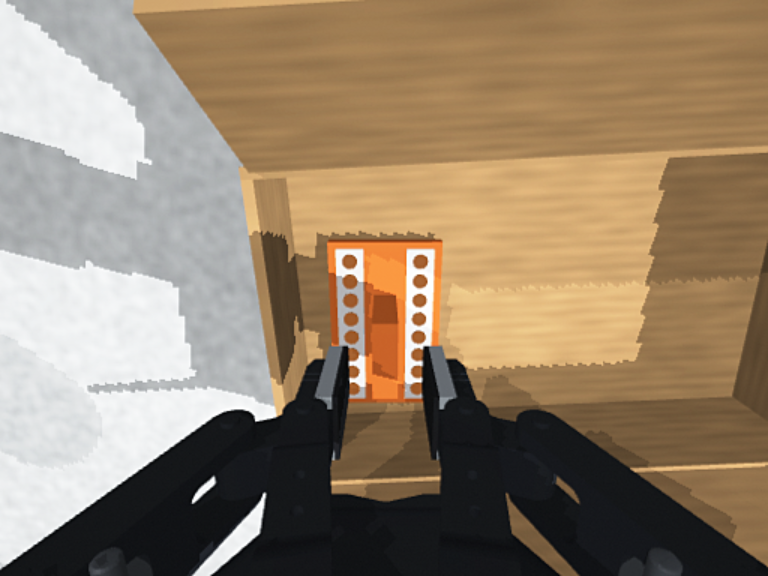

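The orange insert is centred between the fingers: fin at (385,345), pads at 338 and 434. Gripping.

```bash
python3 -m crank '[[[-0.0009,-0.0005,0.0288],[0,0,0],0.028],[[0,0,0],[0,0,0],0.028],[[0,0,0],[0,0,0],0],[[0,0,0],[0,0,0],0],[[0,0,0],[0,0,0],0],[[0,0,0],[0,0,0],0]]' 60
python3 -m crank '[[[0,0,-0.03],[0,0,0],0],[[0,0,-0.04],[0,0,0],0],[[0,0,-0.05],[0,0,0],0],[[0,0,-0.05],[0,0,0],0],[[0,0,0],[0,0,0],0],[[0,0,0],[0,0,0],0]]'
python3 -c "
from h import *
need([0.578,0.1607,0.20],181.4)
o=bot.get_obs();snap('wrist','w15',1.5);inhand('w15','orange',o)"
```

```text
t: 20.58
eef_pos: [0.5544, -0.2488, 0.0326]
tool_rot: [0.001, -0.079, 0.997, -0.0]
contact_force: [-0.7, 0.4, 6.8]
gripper_width: 0.1
t: 21.32
eef_pos: [0.5531, -0.2479, 0.2008]
tool_rot: [-0.0, -0.079, 0.997, 0.0]
contact_force: [0.8, 0.7, -2.3]
gripper_width: 0.104
t 21.32 pos [ 0.5531 -0.2479  0.2008] F [ 0.8  0.7 -2.3] g 0.104
[[-0.987, -0.158, -0.0], [-0.158, 0.987, 0.001], [0.0, 0.001, -1.0]] q [-0.05  0.44  0.49  1.8  -0.25  0.96  2.27]
world d [ 0.0249  0.4086 -0.0008] shift now [-0.089   0.3996  0.001 ] rotvec [ 0.03 -0.01  7.68] shift after turn [-0.0348  0.4079  0.0008]
n 5858 x [-0.0121  0.0418] max 0.042 y -0.0254 0.025 plate top z at 0 0.0221 slope deg x,y [0.88 0.03]
front edge 0.0414 minrect ((27.020212173461914, -0.14195632934570312), (50.19758605957031, 30.03005027770996), 89.9931869506836)
```

View pics/w15.png

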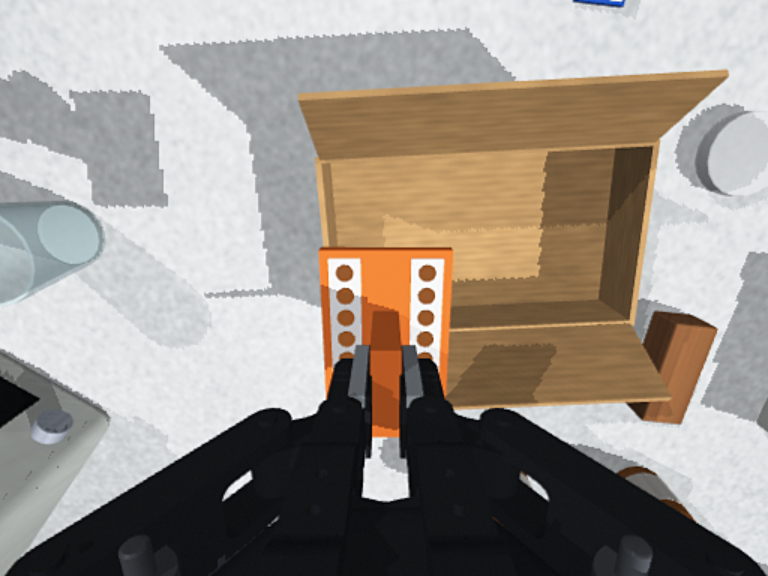

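```bash
python3 -m crank '[[[-0.0112,0.05,0],[0,0,0],0],[[-0.0112,0.05,0],[0,0,0],0],[[-0.0112,0.05,0],[0,0,0],0],[[-0.0112,0.05,0],[0,0,0],0],[[-0.0112,0.05,0],[0,0,0],0],[[-0.0112,0.05,0],[0,0,0],0],[[-0.0112,0.05,0],[0,0,0],0],[[-0.0112,0.05,0],[0,0,7.7],0],[[0,0,0],[0,0,0],0]]'
python3 -m crank '[[[0,0,0],[0,-9,0],0],[[0,0,0],[0,-9,0],0],[[0,0,0],[0,0,0],0],[[0,0,0],[0,0,0],0]]'
python3 -c "
from h import *
need([0.579,0.1607,0.14],181.4,-18)
o=bot.get_obs(); snap('wrist','w16',1.5); inhand('w16','orange',o)
p=load('w16')[0]
for v in (110,130): print(v,[(u,int(p[v,u].mean())) for u in list(range(224,244))+list(range(270,294))])
print([(v,int(p[v,258].mean())) for v in list(range(90,102))+list(range(154,168))])"
```

```text
t: 22.5
eef_pos: [0.5774, 0.1668, 0.1988]
tool_rot: [-0.002, -0.016, 1.0, 0.0]
contact_force: [-0.7, 0.5, -0.1]
gripper_width: 0.104
t: 23.0
eef_pos: [0.5794, 0.1604, 0.201]
tool_rot: [0.156, -0.012, 0.988, 0.001]
contact_force: [0.2, -0.3, -0.0]
gripper_width: 0.103
t 23.0 pos [0.5794 0.1604 0.201 ] F [ 0.2 -0.3 -0. ] g 0.103
[[-0.951, -0.024, 0.307], [-0.023, 1.0, 0.007], [-0.307, -0.001, -0.952]] q [-0.86  0.3   0.51  2.04 -0.06  0.55  1.25]
world d [-0.0004  0.0003 -0.061 ] shift now [0.0191 0.0003 0.058 ] rotvec [-0.05 -0.1  -0.03] shift after turn [0.0192 0.0003 0.0579]
n 5866 x [-0.0121  0.0421] max 0.0423 y -0.0251 0.0251 plate top z at 0 0.0225 slope deg x,y [0.9  0.05]
front edge 0.0417 minrect ((27.173297882080078, -0.0154571533203125), (30.315898895263672, 50.224029541015625), 0.001879496849142015)
110 [(224, 138), (225, 139), (226, 139), (227, 140), (228, 109), (229, 181), (230, 232), (231, 230), (232, 228), (233, 227), (234, 226), (235, 225), (236, 226), (237, 222), (238, 239), (239, 239), (240, 232), (241, 231), (242, 232), (243, 232), (270, 232), (271, 232), (272, 232
[... 382 characters left out ...]
4, 227), (235, 227), (236, 227), (237, 226), (238, 240), (239, 242), (240, 237), (241, 232), (242, 231), (243, 231), (270, 232), (271, 232), (272, 232), (273, 233), (274, 243), (275, 190), (276, 173), (277, 178), (278, 177), (279, 177), (280, 177), (281, 176), (282, 178), (283, 182), (284, 154), (285, 74), (286, 131), (287, 142), (288, 139), (289, 138), (290, 139), (291, 137), (292, 139), (293, 139)]
[(90, 144), (91, 143), (92, 143), (93, 143), (94, 146), (95, 133), (96, 73), (97, 200), (98, 233), (99, 226), (100, 224), (101, 224), (154, 232), (155, 231), (156, 231), (157, 231), (158, 234), (159, 232), (160, 160), (161, 136), (162, 64), (163, 75), (164, 72), (165, 63), (166, 83), (167, 142)]
```

View pics/w16.png

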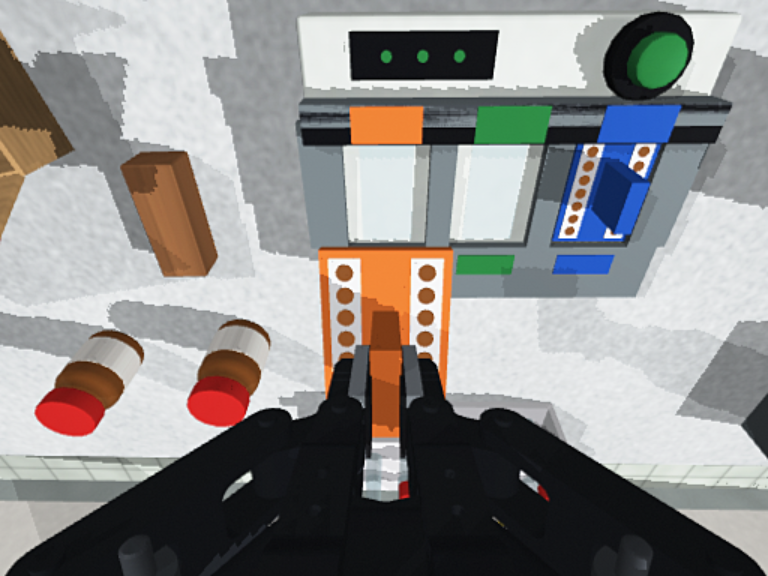

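```bash
python3 - <<'E'
from h import *
f='w16'
for v,l,r in ((110,228.3,286.2),(130,229.5,285.0)):
    a=ray(f,l,v,.048);b=ray(f,r,v,.048); print('top',a[:2],b[:2],(a+b)[:2]/2)
print('far floor',ray(f,258,159.8,.04),'lip',ray(f,258,96.6,.058))
E
python3 -m crank '[[[0.0191,0.0003,0.058],[0,0,0],0],[[0,0,0],[0,0,0],0],[[0,0,0],[0,0,0],0]]'
python3 -c "
from h import *
need([0.579,0.1607,0.083],181.4,-18)"
```

```text
top [0.55720898 0.13371085] [0.55597702 0.18706717] [0.556593   0.16038901]
top [0.57685247 0.13414072] [0.57561496 0.18757813] [0.57623372 0.16085943]
far floor [0.61350272 0.16255953 0.04      ] lip [0.54125796 0.16066207 0.058     ]
t: 23.42
eef_pos: [0.5803, 0.1607, 0.1412]
tool_rot: [0.157, -0.011, 0.988, 0.002]
contact_force: [1.0, 0.3, 0.8]
gripper_width: 0.1
t 23.43 pos [0.5803 0.1607 0.1412] F [1.  0.3 0.8] g 0.1
[[-0.95, -0.023, 0.31], [-0.022, 1.0, 0.007], [-0.31, -0.0, -0.951]] q [-0.81  0.39  0.46  2.08 -0.13  0.41  1.29]
world d [-0.0013  0.     -0.0582] shift now [0.0193 0.     0.0549] rotvec [-0.04  0.06 -0.09] shift after turn [0.0192 0.     0.055 ]
```

```bash
python3 -m crank '[[[0.008,0,0.0227],[0,0,0],0],[[0.008,0,0.0227],[0,0,0],0],[[0.003,0,0.0095],[0,0,0],0],[[0,0,0],[0,0,0],0],[[0,0,0],[0,0,0],0]]'
python3 -c "
from h import *
need([0.5658,0.1606,0.081],181.4,-18)
snap('wrist','w17',1.5)"
```

```text
t: 24.05
eef_pos: [0.5786, 0.1614, 0.0833]
tool_rot: [0.157, -0.012, 0.987, 0.002]
contact_force: [0.4, 0.4, -1.1]
gripper_width: 0.106
t 24.05 pos [0.5786 0.1614 0.0833] F [ 0.4  0.4 -1.1] g 0.106
[[-0.95, -0.024, 0.311], [-0.022, 1.0, 0.008], [-0.311, 0.001, -0.95]] q [-0.75  0.49  0.38  2.11 -0.18  0.28  1.33]
world d [-0.0128 -0.0008 -0.0023] shift now [ 0.0129 -0.0004 -0.0018] rotvec [ 0.04  0.12 -0.06] shift after turn [ 0.0129 -0.0004 -0.0018]
```

View pics/w17.png

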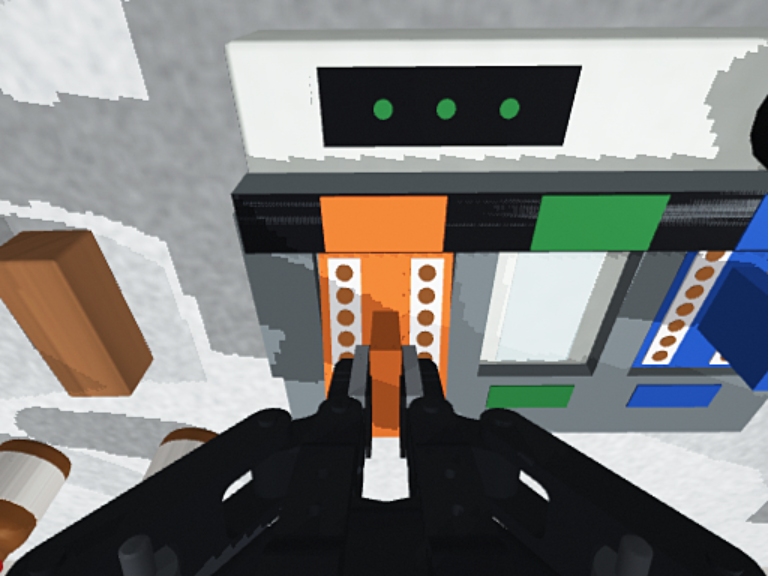

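```bash
python3 -m crank '[[[0.0006,-0.0006,0.002],[0,0,0],0],[[0,0,0],[0,0,0],0],[[0.004,0,-0.0013],[0,0,0],0],[[0.004,0,-0.0013],[0,0,0],0],[[0.004,0,-0.0013],[0,0,0],0],[[0,0,0],[0,0,0],0],[[0,0,0],[0,0,0],0]]'
python3 -c "
from h import *
need([0.5658,0.1606,0.081],181.4,-18)
snap('wrist','w18',1.5)"
```

```text
t: 24.98
eef_pos: [0.5652, 0.1603, 0.0802]
tool_rot: [0.157, -0.012, 0.988, 0.002]
contact_force: [0.5, 0.2, 6.2]
gripper_width: 0.104
t 24.98 pos [0.5652 0.1603 0.0802] F [0.5 0.2 6.2] g 0.104
[[-0.951, -0.024, 0.31], [-0.023, 1.0, 0.008], [-0.31, 0.0, -0.951]] q [-0.76  0.48  0.39  2.14 -0.18  0.27  1.32]
world d [0.0006 0.0003 0.0008] shift now [-0.0008  0.0002 -0.0005] rotvec [ 0.02  0.05 -0.04] shift after turn [-0.0008  0.0002 -0.0005]
```

View pics/w18.png

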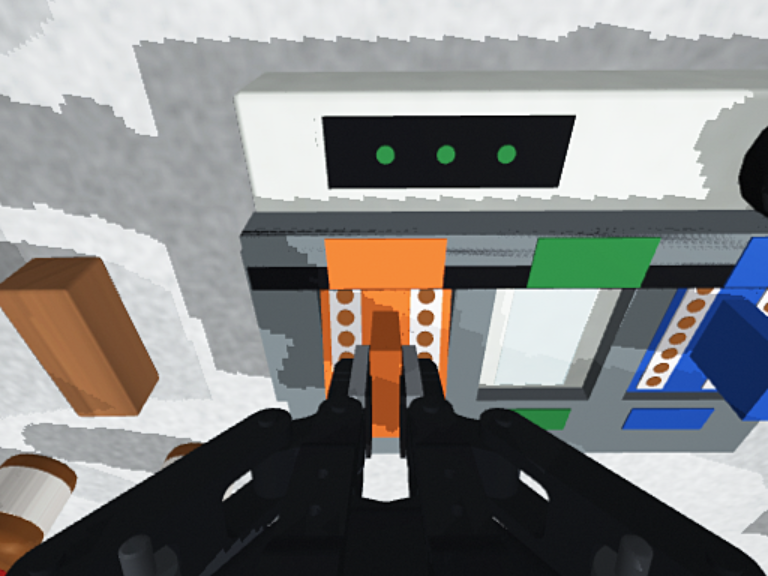

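The orange near end is under the lip with light floor contact. Levelling.

```bash
python3 -m crank '[[[-0.0012,0,0.0018],[0,3,0],0],[[-0.0012,0,0.0022],[0,3,0],0],[[-0.0012,0,0.0022],[0,3,0],0],[[0,0,0],[0,0,0],0]]'
python3 -c "
from h import *
need([0.574,0.1607,0.0688],181.4,-9)"
```

```text
t: 25.52
eef_pos: [0.5706, 0.1603, 0.0747]
tool_rot: [0.079, -0.012, 0.997, 0.001]
contact_force: [2.0, 0.8, 5.2]
gripper_width: 0.104
t 25.52 pos [0.5706 0.1603 0.0747] F [2.  0.8 5.2] g 0.104
[[-0.987, -0.023, 0.157], [-0.023, 1.0, 0.004], [-0.157, 0.0, -0.988]] q [-0.66  0.52  0.32  2.02 -0.21  0.49  1.38]
world d [ 0.0034  0.0004 -0.0059] shift now [-0.0024  0.0004  0.0064] rotvec [ 0.    0.04 -0.07] shift after turn [-0.0024  0.0004  0.0064]
```

```bash
python3 -m crank '[[[-0.0009,0.0002,0.0021],[0,3,0],0],[[-0.0009,0.0002,0.0021],[0,3,0],0],[[-0.0009,0,0.002],[0,3,0],0],[[0,0,0],[0,0,0],0],[[0,0,0],[0,0,0],0]]'
python3 -c "
from h import *
need([0.574,0.1607,0.0688],181.4,0)
o=bot.get_obs();snap('wrist','w19',1.5);snap('side','s19',1.5);crop('s19',200,120,290,200,8,'c_s19')"
```

```text
t: 26.15
eef_pos: [0.5731, 0.1607, 0.0686]
tool_rot: [0.0, -0.012, 1.0, -0.0]
contact_force: [2.9, -0.9, 0.4]
gripper_width: 0.105
t 26.15 pos [0.5731 0.1607 0.0686] F [ 2.9 -0.9  0.4] g 0.105
[[-1.0, -0.024, 0.001], [-0.024, 1.0, -0.0], [-0.001, -0.0, -1.0]] q [-0.59  0.58  0.28  1.9  -0.24  0.69  1.43]
world d [0.0009 0.     0.0002] shift now [-0.0009 -0.     -0.0002] rotvec [-0.02  0.05 -0.02] shift after turn [-0.0009 -0.     -0.0002]
```

View pics/c_s19.png

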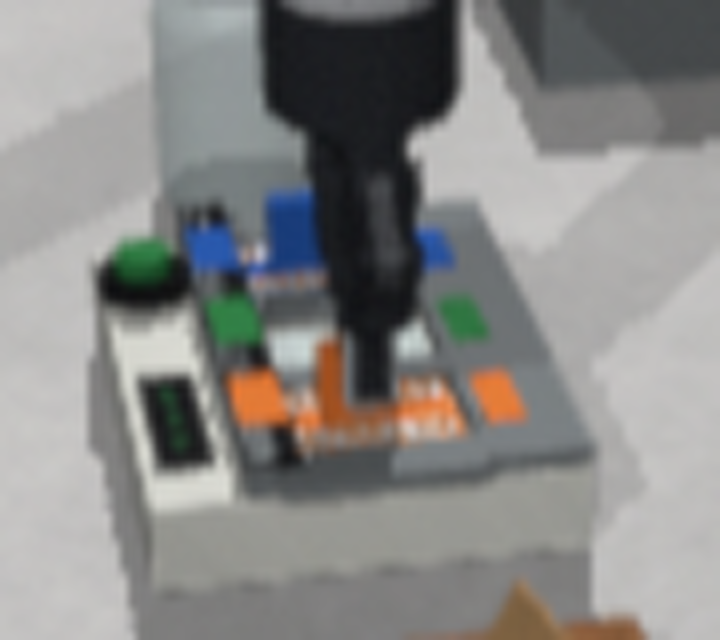

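View pics/w19.png

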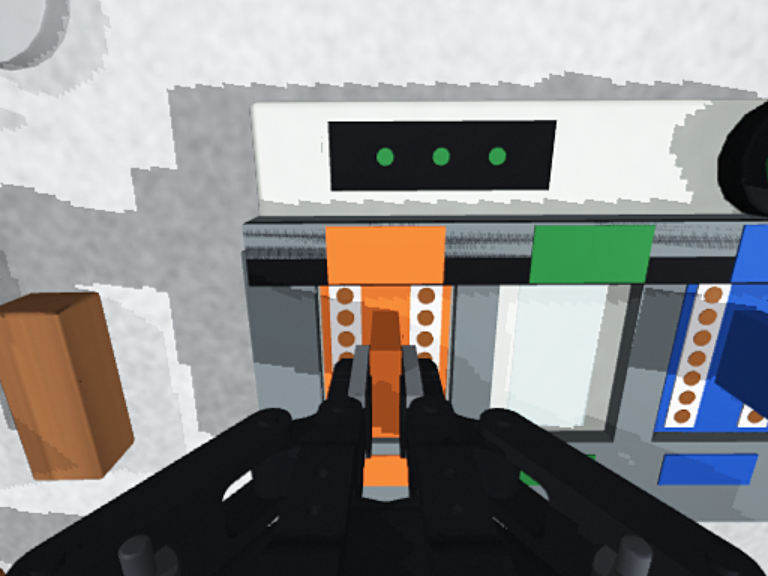

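Level and in the bay. Relieving the side force, pressing lightly, releasing and checking both inserts.

```bash
python3 -m crank '[[[-0.0008,0,0.001],[0,0,0],0],[[0,0,0],[0,0,0],0.028],[[0,0,0],[0,0,0],0.028],[[0,0,0],[0,0,0],0.028],[[0,0,-0.03],[0,0,0],0.028],[[0,0,-0.04],[0,0,0],0.028],[[0.02,0.02,-0.05],[0,0,0],0.0],[[0.025,0.03,-0.02],[0,0,0],0.0],[[0,0,0],[0,0,0],0.0],[[0,0,0],[0,0,0],0.0]]'
python3 -c "
from h import *
o,r=st();snap('wrist','w20',1.5)
W=world('w20')
for col,b in (('blue',(.5693,.3007)),('orange',(.573,.1607))):
  for c,s,m in comps('w20',col):
    P=W[m];P=P[~np.isnan(P[:,0])]
    if P[:,1].mean()<.1: continue
    q=P[(P[:,2]<.055)&(P[:,0]<.613)&(P[:,0]>.54)]
    if len(q)>100:
        A=np.c_[q[:,:2]-b,np.ones(len(q))];k=np.linalg.lstsq(A,q[:,2],rcond=None)[0];print(col,'plate top z',k[2].round(4),'slopes deg',np.degrees(k[:2]).round(2),'ext',(q[:,:2]-b).min(0).round(4),(q[:,:2]-b).max(0).round(4))
    t=P[P[:,2]>.07]
    if len(t)>30: print(col,'fin',cv2.minAreaRect((t[:,:2]*1000).astype(np.float32)),np.median(t[:,2]))
c=[(c,s) for c,s,m in comps('w20','green') if s[4]>150]
W=world('w20')
for c,s in c: print('green',c*1.5,s, np.round(W[int(c[1]),int(c[0])],4), ray('w20',*c,.062).round(4))
"
```

```text
t: 27.5
eef_pos: [0.5279, 0.2092, 0.2074]
tool_rot: [-0.0, -0.012, 1.0, -0.0]
contact_force: [0.4, -0.9, 0.2]
gripper_width: -0.001
t 27.5 pos [0.5279 0.2092 0.2074] F [ 0.4 -0.9  0.2] g -0.001
[[-1.0, -0.024, -0.0], [-0.024, 1.0, -0.001], [0.0, -0.001, -1.0]] q [-0.76  0.35  0.34  1.87 -0.14  0.94  1.24]
blue plate top z 0.0462 slopes deg [-0.76 -0.78] ext [-0.028  -0.0257] [0.0393 0.0281]
blue fin ((567.5206298828125, 300.64764404296875), (32.59363555908203, 10.7684907913208), 1.0690995454788208) 0.07947041434127561
orange plate top z 0.0463 slopes deg [-0.21  0.47] ext [-0.028  -0.0261] [0.0382 0.0193]
orange fin ((551.9932250976562, 169.73077392578125), (22.60157585144043, 73.78624725341797), 64.94075012207031) 0.07956523228392909
orange plate top z 0.0593 slopes deg [  1.14 -33.55] ext [-0.0285  0.0217] [0.032  0.0251]
green [519.66031196 223.04506066] [333 136  28  27 577] [0.4934 0.2964 0.0624] [0.4942 0.2971 0.062 ]
green [414.91468531 268.99300699] [257 170  40  19 715] [0.5275 0.2291 0.0595] [0.5271 0.2296 0.062 ]
```

View pics/w20.png

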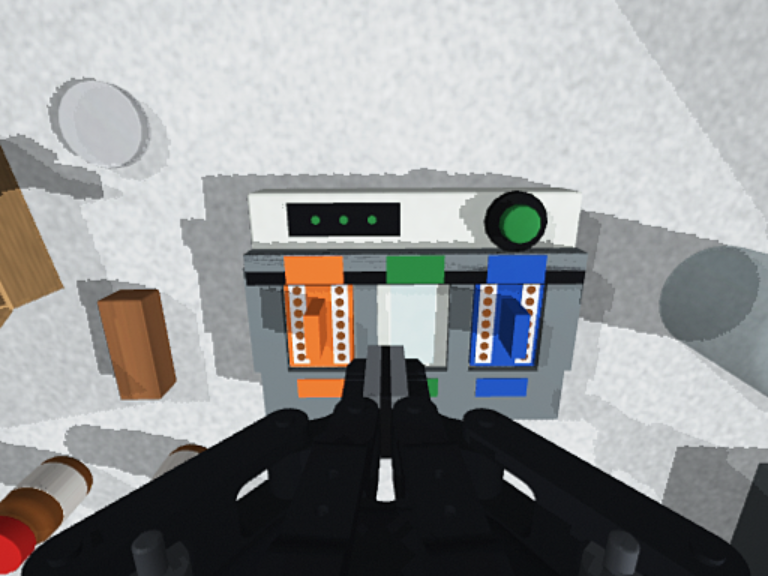

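Both inserts lie flat: plate tops 46 mm, fin tops 79.5 mm, orange at (320,325), blue at (508,325). Next is the button at (519,223), which is at (0.494,0.297).

```bash
python3 -c "
from h import *
W=world('w20')
print([(u,W[149,u].round(4).tolist()) for u in range(322,366,3)])
need([0.4942,0.2972,0.095],181.4)"
```

```text
[(322, [0.4986, 0.2783, 0.0398]), (325, [0.4967, 0.2787, 0.0511]), (328, [0.4967, 0.2819, 0.0507]), (331, [0.4965, 0.2847, 0.0516]), (334, [0.4953, 0.2859, 0.0584]), (337, [0.4945, 0.2875, 0.063]), (340, [0.4947, 0.2909, 0.0616]), (343, [0.4946, 0.2938, 0.0618]), (346, [0.4944, 0.2965, 0.0626]), (349, [0.4944, 0.2996, 0.062]), (352, [0.4943, 0.3025, 0.0623]), (355, [0.4944, 0.3058, 0.0613]), (358, [0.4942, 0.3085, 0.0622]), (361, [0.4956, 0.3152, 0.0523]), (364, [0.4958, 0.3187, 0.051])]
t 27.55 pos [0.528  0.2086 0.2071] F [ 0.4 -1.5 -0.3] g -0.001
[[-1.0, -0.023, -0.001], [-0.023, 1.0, -0.001], [0.001, -0.001, -1.0]] q [-0.76  0.35  0.34  1.87 -0.14  0.94  1.24]
world d [-0.0338  0.0886 -0.1121] shift now [0.0317 0.0895 0.1121] rotvec [-0.07 -0.05 -0.09] shift after turn [0.0317 0.0894 0.1121]
```

```bash
python3 -m crank '[[[0.0159,0.045,0],[0,0,0],0],[[0.0159,0.045,0.02],[0,0,0],0],[[0,0,0.045],[0,0,0],0],[[0,0,0.045],[0,0,0],0],[[0,0,0],[0,0,0],0],[[0,0,0],[0,0,0],0]]'
python3 -c "
from h import *
need([0.4945,0.2978,0.072],181.4)"
```

```text
t: 28.3
eef_pos: [0.4953, 0.2983, 0.0987]
tool_rot: [0.0, -0.011, 1.0, -0.0]
contact_force: [0.7, 0.4, 0.9]
gripper_width: -0.002
t 28.3 pos [0.4953 0.2983 0.0987] F [0.7 0.4 0.9] g -0.002
[[-1.0, -0.022, 0.001], [-0.022, 1.0, -0.0], [-0.001, -0.0, -1.0]] q [-0.86  0.51  0.27  1.93 -0.2   0.73  1.12]
world d [-0.0008 -0.0005 -0.0267] shift now [ 0.0008 -0.0005  0.0267] rotvec [-0.    0.05 -0.13] shift after turn [ 0.0008 -0.0005  0.0267]
```

```bash
python3 -m crank '[[[0.0006,0,0.018],[0,0,0],0],[[0,0,0.004],[0,0,0],0],[[0,0,0.002],[0,0,0],0],[[0,0,0.002],[0,0,0],0],[[0,0,0],[0,0,0],0],[[0,0,0],[0,0,0],0]]'
python3 -m crank '[[[0,0,0.001],[0,0,0],0],[[0,0,0.001],[0,0,0],0],[[0,0,0],[0,0,0],0],[[0,0,0],[0,0,0],0]]'
```

```text
t: 29.05
eef_pos: [0.4934, 0.2989, 0.072]
tool_rot: [-0.0, -0.012, 1.0, 0.0]
contact_force: [-1.9, -1.3, 3.0]
gripper_width: 0.001
t: 29.55
eef_pos: [0.4936, 0.2989, 0.0701]
tool_rot: [0.0, -0.012, 1.0, 0.0]
contact_force: [-1.7, -0.8, 6.2]
gripper_width: -0.002
```

```bash
python3 -m crank '[[[0,0,0.001],[0,0,0],0],[[0,0,0.001],[0,0,0],0],[[0,0,0],[0,0,0],0],[[0,0,0],[0,0,0],0]]'
python3 -c "
from h import *
snap('side','s21',1.5);crop('s21',200,120,290,200,8,'c_s21')"
```

```text
t: 30.05
eef_pos: [0.4937, 0.299, 0.0698]
tool_rot: [-0.0, -0.012, 1.0, 0.0]
contact_force: [-8.1, -3.1, 21.7]
gripper_width: -0.004
```

View pics/c_s21.png

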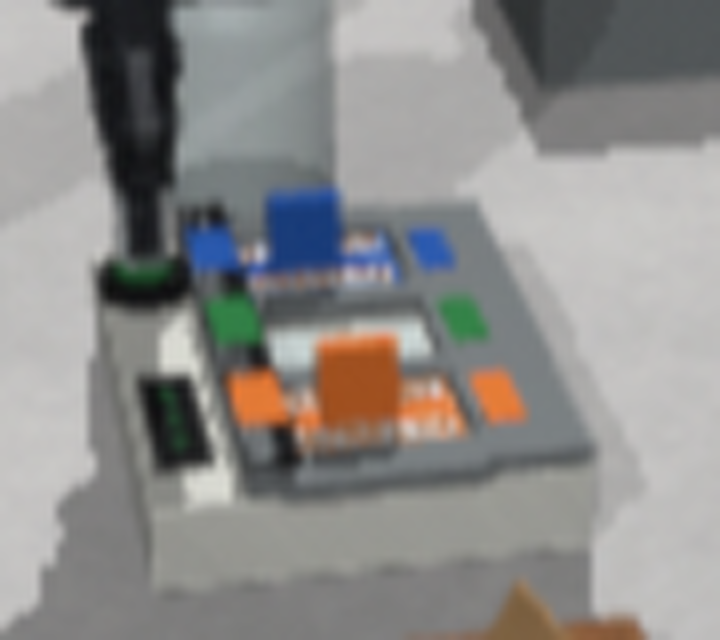

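The button bottoms out: force rose to 21.7 N at the stop, and the side view shows the green cap flush. Releasing and moving to the outside of the near flap.

```bash
python3 -m crank '[[[0,0,-0.005],[0,0,0],0],[[0,0,-0.02],[0,0,0],0],[[0,0,-0.05],[0,0,0],0],[[0,0,-0.06],[0,0,0],0],[[0,0,0],[0,0,0],0]]'
python3 -c "
from h import *
o=bot.get_obs();snap('side','s22',1.5);crop('s22',200,120,290,200,8,'c_s22')
need([0.400,-0.212,0.20],192)"
```

```text
t: 30.72
eef_pos: [0.4967, 0.3007, 0.2077]
tool_rot: [0.004, -0.012, 1.0, 0.003]
contact_force: [0.7, 0.6, -0.7]
gripper_width: 0.001
t 30.77 pos [0.495  0.2999 0.205 ] F [ 0.8 -0.1 -1. ] g -0.002
[[-1.0, -0.024, 0.004], [-0.024, 1.0, 0.004], [-0.005, 0.004, -1.0]] q [-0.9   0.37  0.32  1.85 -0.14  0.94  1.07]
world d [-0.095  -0.5119 -0.005 ] shift now [ 0.1073 -0.5095  0.0027] rotvec [  0.18   0.28 -10.63] shift after turn [ 0.1994 -0.481   0.005 ]
```

View pics/c_s22.png

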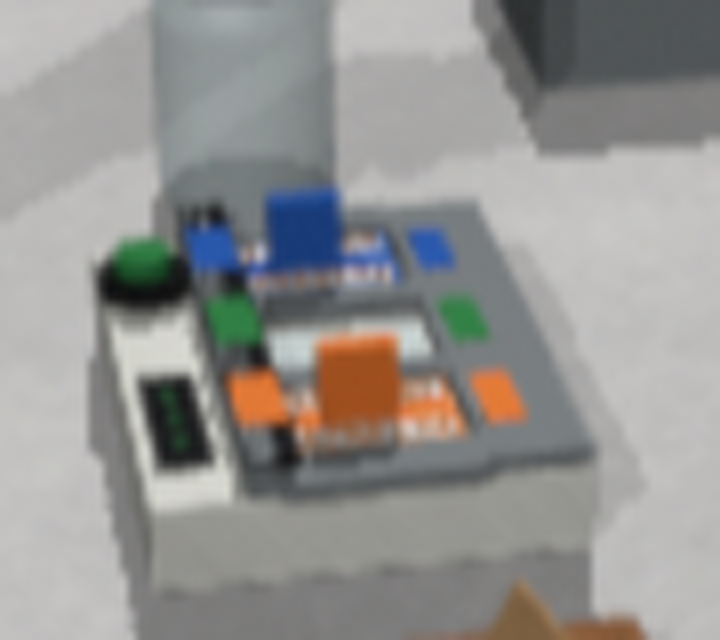

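```bash
python3 -m crank '[[[0.0119,-0.0566,0],[0,0,0],0],[[0.0119,-0.0566,0],[0,0,0],0],[[0.0119,-0.0566,0],[0,0,0],0],[[0.0119,-0.0566,0],[0,0,0],0],[[0.0119,-0.0566,0],[0,0,0],0],[[0.0119,-0.0566,0],[0,0,0],0],[[0.0119,-0.0566,0],[0,0,0],0],[[0.0119,-0.0566,0],[0,0,0],0],[[0.0119,-0.0566,0],[0,0,-10.6],0],[[0,0,0],[0,0,0],0]]'
python3 -c "
from h import *
need([0.400,-0.212,0.094],192)
snap('wrist','w23',1.5)"
```

```text
t: 32.02
eef_pos: [0.3995, -0.2051, 0.2019]
tool_rot: [-0.001, -0.084, 0.996, -0.001]
contact_force: [-0.7, 0.9, -0.6]
gripper_width: 0.001
t 32.02 pos [ 0.3995 -0.2051  0.2019] F [-0.7  0.9 -0.6] g 0.001
[[-0.986, -0.167, -0.002], [-0.167, 0.986, -0.001], [0.002, -0.001, -1.0]] q [-0.21  0.17  0.62  2.15 -0.13  0.86  2.22]
world d [ 0.0005 -0.0069 -0.1079] shift now [ 0.0005 -0.0068  0.1079] rotvec [-0.06 -0.11 -2.39] shift after turn [ 0.0009 -0.0068  0.1079]
```

View pics/w23.png

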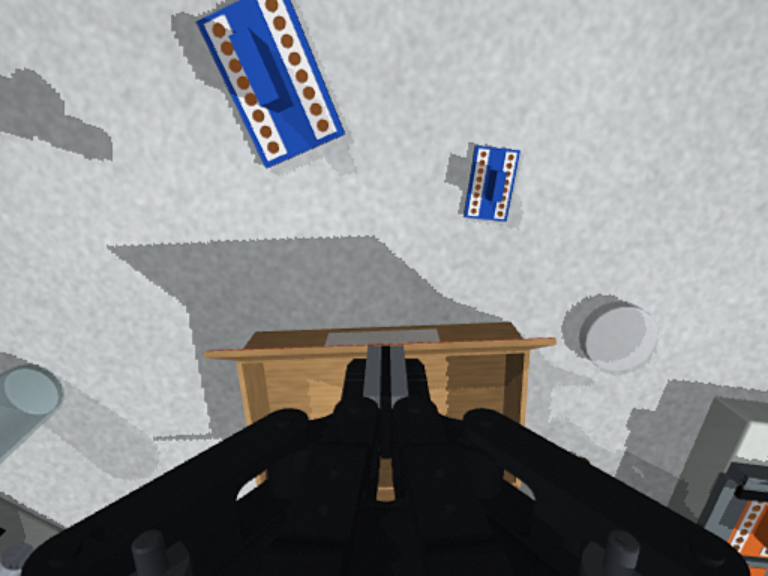

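```bash
python3 -m crank '[[[0.0005,-0.0068,0.05],[0,0,-2.4],0],[[0,0,0.04],[0,0,0],0],[[0,0,0.018],[0,0,0],0],[[0,0,0],[0,0,0],0]]'
python3 -m crank '[[[-0.02,0,0],[0,0,0],0],[[-0.01,0,0],[0,0,0],0],[[-0.01,0,0],[0,0,0],0],[[-0.01,0,0],[0,0,0],0],[[-0.01,0,0],[0,0,0],0],[[0,0,0],[0,0,0],0]]'
python3 -c "
from h import *
o,r=st();d=o['eef_pos'][:2]-np.array([.525,-.185]);print('x\'',d@[.978,.208],'y\'',d@[-.208,.978])
snap('side','s24',1.5);crop('s24',190,150,330,290,5,'c_s24')"
```

```text
t: 32.58
eef_pos: [0.4009, -0.2068, 0.0932]
tool_rot: [-0.002, -0.108, 0.994, 0.001]
contact_force: [-0.9, -0.3, 0.5]
gripper_width: -0.001
t: 33.33
eef_pos: [0.4615, -0.1956, 0.0948]
tool_rot: [0.0, -0.108, 0.994, -0.0]
contact_force: [-0.3, -0.1, -0.6]
gripper_width: 0.001
t 33.33 pos [ 0.4615 -0.1956  0.0948] F [-0.3 -0.1 -0.6] g 0.001
[[-0.977, -0.214, 0.001], [-0.214, 0.977, -0.0], [-0.001, -0.0, -1.0]] q [-0.13  0.45  0.51  2.12 -0.35  0.66  2.4 ]
x' -0.0643454009985682 y' 0.0028405459982387233
```

View pics/c_s24.png

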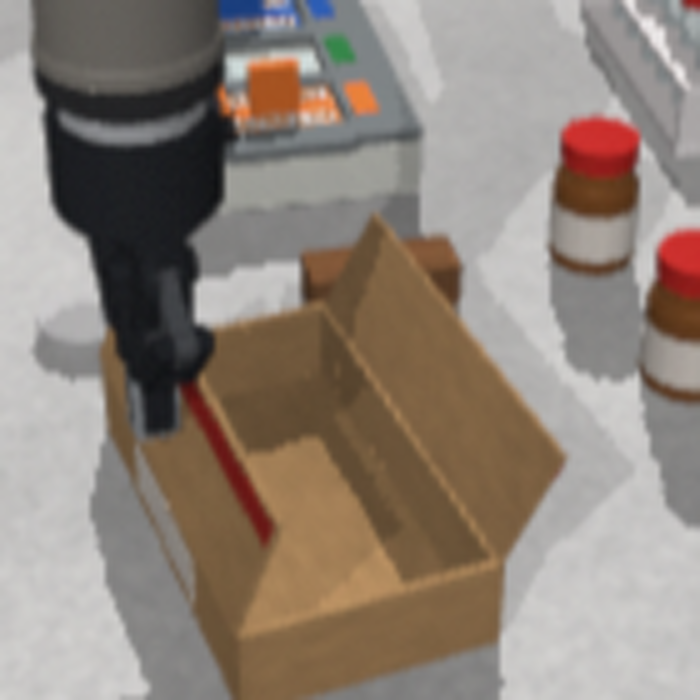

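```bash
python3 -m crank '[[[-0.006,0,0.003],[0,0,0],0],[[-0.006,0,0.005],[0,0,0],0],[[-0.006,0,0.005],[0,0,0],0],[[0,0,0],[0,0,0],0]]'
python3 -c "
from h import *
o,r=st()
snap('side','s25',1.5);crop('s25',190,150,330,290,5,'c_s25')"
```

```text
t: 33.88
eef_pos: [0.4784, -0.1917, 0.0812]
tool_rot: [-0.0, -0.107, 0.994, 0.0]
contact_force: [0.8, 0.1, 0.3]
gripper_width: -0.001
t 33.88 pos [ 0.4784 -0.1917  0.0812] F [0.8 0.1 0.3] g -0.001
[[-0.977, -0.214, -0.001], [-0.214, 0.977, 0.0], [0.001, 0.0, -1.0]] q [-0.13  0.49  0.49  2.09 -0.37  0.64  2.4 ]
```

View pics/c_s25.png

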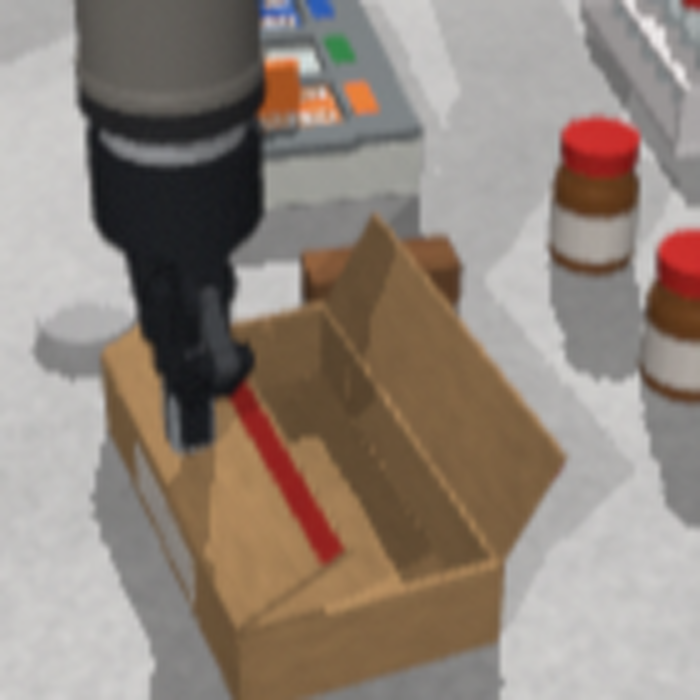

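```bash
python3 -m crank '[[[0,0,-0.035],[0,0,0],0],[[-0.026,0,0],[0,0,0],0],[[0,0,0],[0,0,0],0],[[0,0,0.02],[0,0,0],0],[[0,0,0.015],[0,0,0],0],[[0,0,0.01],[0,0,0],0],[[0,0,0],[0,0,0],0]]'
python3 -m crank '[[[0,0,0.003],[0,0,0],0],[[0,0,0],[0,0,0],0],[[0,0,0],[0,0,0],0]]'
```

```text
t: 34.8
eef_pos: [0.5027, -0.1865, 0.0711]
tool_rot: [-0.001, -0.107, 0.994, 0.0]
contact_force: [-0.1, -0.0, 0.6]
gripper_width: -0.001
t: 35.17
eef_pos: [0.5037, -0.1865, 0.0691]
tool_rot: [0.0, -0.107, 0.994, 0.0]
contact_force: [-0.1, -0.0, -0.1]
gripper_width: -0.005
```

```bash
python3 -m crank '[[[0,0,0.0015],[0,0,0],0],[[0,0,0],[0,0,0],0]]' | grep -E "pos|force"
python3 -m crank '[[[0,0,0.0015],[0,0,0],0],[[0,0,0],[0,0,0],0]]'| grep -E "pos|force"
python3 -m crank '[[[0,0,0.0015],[0,0,0],0],[[0,0,0],[0,0,0],0]]'| grep -E "pos|force"
python3 -c "
from h import *
snap('side','s26',1.5);crop('s26',190,150,330,290,5,'c_s26')"
```

```text
eef_pos: [0.5038, -0.1865, 0.068]
contact_force: [-1.4, 0.8, 8.3]
eef_pos: [0.5039, -0.1866, 0.0678]
contact_force: [-4.8, 3.0, 22.0]
eef_pos: [0.5039, -0.1867, 0.0675]
contact_force: [-9.9, 4.6, 37.4]
```

View pics/c_s26.png

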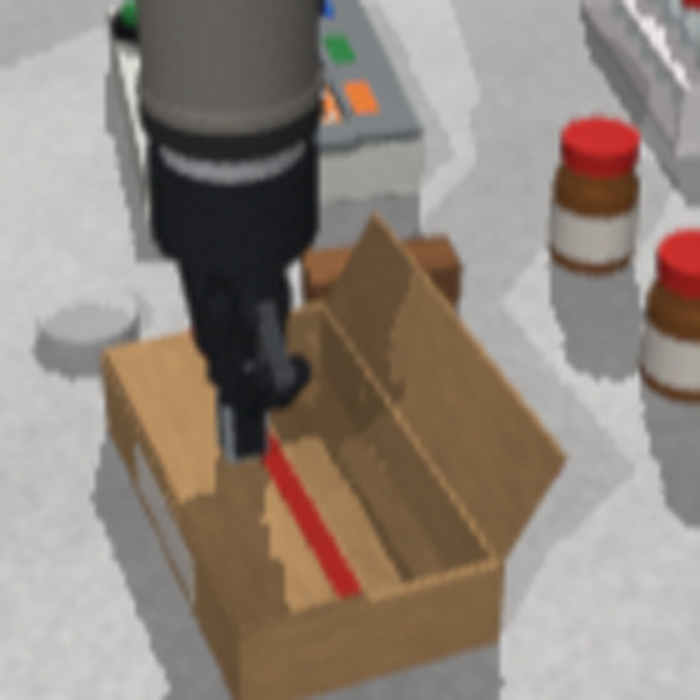

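The near flap is flat against its stop. Backing off, then over to the far side.

```bash
python3 -m crank '[[[0,0,-0.005],[0,0,0],0],[[0,0,-0.05],[0,0,0],0],[[0,0,-0.055],[0,0,0],0],[[-0.05,0,0],[0,0,0],0],[[-0.05,0,0],[0,0,0],0],[[-0.052,0,0],[0,0,0],0],[[0,0,0],[0,0,0],0],[[0,0,0],[0,0,0],0]]'
python3 -c "
from h import *
o,r=st();d=o['eef_pos'][:2]-np.array([.525,-.185]);print('x\'',d@[.978,.208],'y\'',d@[-.208,.978])
snap('side','s27',1.5);crop('s27',190,130,350,290,4.5,'c_s27')"
```

```text
t: 36.98
eef_pos: [0.6511, -0.1545, 0.1737]
tool_rot: [-0.001, -0.107, 0.994, -0.0]
contact_force: [-0.7, -0.7, 0.7]
gripper_width: 0.003
t 36.98 pos [ 0.6511 -0.1545  0.1737] F [-0.7 -0.7  0.7] g 0.003
[[-0.977, -0.213, -0.002], [-0.213, 0.977, -0.0], [0.002, 0.0, -1.0]] q [-0.23  0.59  0.54  1.66 -0.35  0.99  2.21]
x' 0.1296487998750214 y' 0.0035842768893782208
```

View pics/c_s27.png

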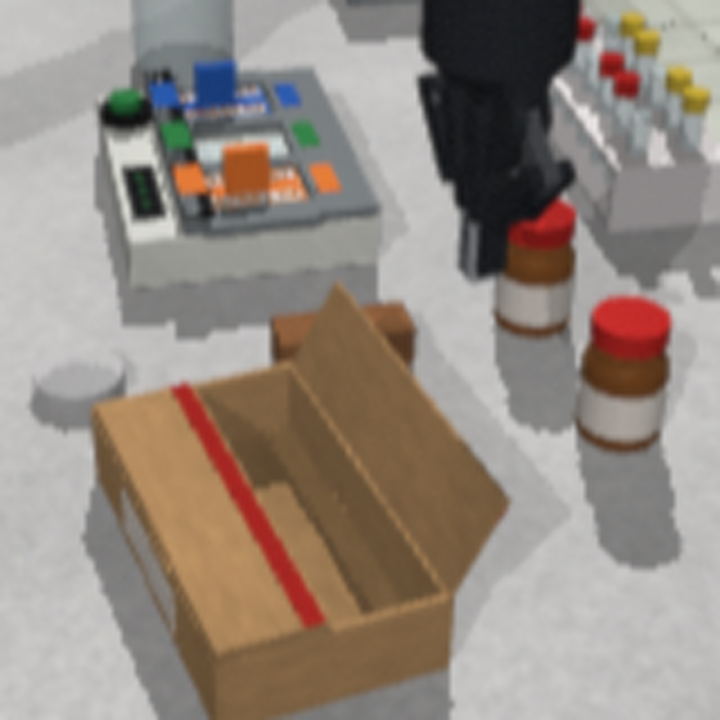

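```bash
python3 -m crank '[[[0,0,0.04],[0,0,0],0],[[0,0,0.039],[0,0,0],0],[[0,0,0],[0,0,0],0],[[0.02,0,0],[0,0,0],0],[[0.012,0,0],[0,0,0],0],[[0.012,0,0],[0,0,0],0],[[0.012,0,0],[0,0,0],0],[[0.01,0,0],[0,0,0],0],[[0,0,0],[0,0,0],0]]'
python3 -m crank '[[[0.006,0,0.003],[0,0,0],0],[[0.006,0,0.005],[0,0,0],0],[[0.006,0,0.005],[0,0,0],0],[[0,0,0],[0,0,0],0]]'
python3 -c "
from h import *
o,r=st();d=o['eef_pos'][:2]-np.array([.525,-.185]);print('x\'',d@[.978,.208],'y\'',d@[-.208,.978])
snap('side','s28',1.5);crop('s28',190,130,350,290,4.5,'c_s28')"
```

```text
t: 38.15
eef_pos: [0.5864, -0.1684, 0.0953]
tool_rot: [-0.001, -0.107, 0.994, 0.0]
contact_force: [-0.3, 0.3, 0.0]
gripper_width: 0.002
t: 38.65
eef_pos: [0.5688, -0.1721, 0.0816]
tool_rot: [-0.001, -0.107, 0.994, 0.0]
contact_force: [0.2, -0.4, 0.5]
gripper_width: -0.001
t 38.65 pos [ 0.5688 -0.1721  0.0816] F [ 0.2 -0.4  0.5] g -0.001
[[-0.977, -0.213, -0.002], [-0.213, 0.977, 0.0], [0.002, 0.001, -1.0]] q [-0.17  0.6   0.49  1.9  -0.4   0.74  2.33]
x' 0.04549753937769423 y' 0.0035218434876324325
```

View pics/c_s28.png

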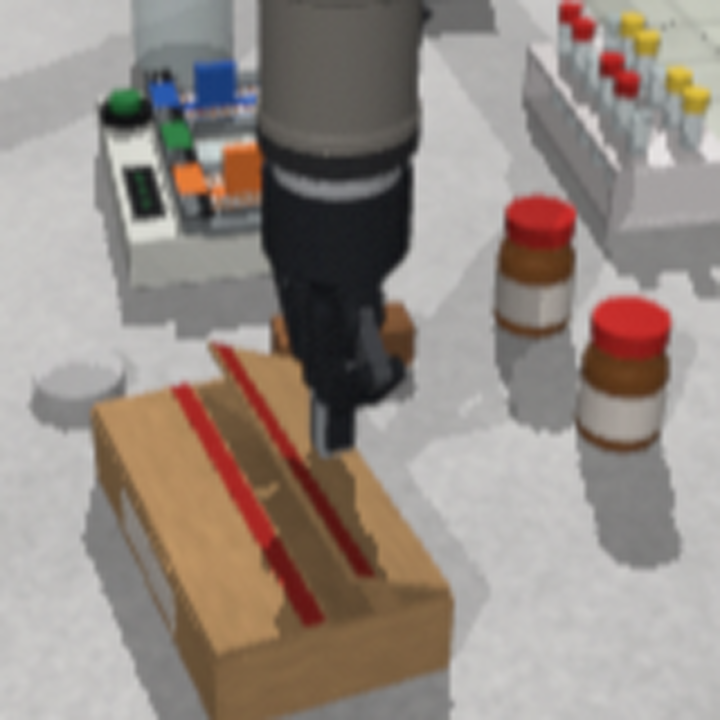

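```bash
python3 -m crank '[[[0,0,-0.035],[0,0,0],0],[[0.024,0,0],[0,0,0],0],[[0,0,0],[0,0,0],0],[[0,0,0.02],[0,0,0],0],[[0,0,0.015],[0,0,0],0],[[0,0,0.01],[0,0,0],0],[[0,0,0.002],[0,0,0],0],[[0,0,0],[0,0,0],0]]'| grep -E "pos|force"
python3 -m crank '[[[0,0,0.0015],[0,0,0],0],[[0,0,0],[0,0,0],0]]'| grep -E "pos|force"
python3 -m crank '[[[0,0,0.001],[0,0,0],0],[[0,0,0],[0,0,0],0]]'| grep -E "pos|force"
```

```text
eef_pos: [0.5466, -0.1772, 0.0702]
contact_force: [-0.0, -0.2, 0.8]
eef_pos: [0.5467, -0.1771, 0.0691]
contact_force: [-0.3, -0.5, 0.6]
eef_pos: [0.5467, -0.1771, 0.0681]
contact_force: [-0.2, 0.6, 2.6]
```

```bash
python3 -m crank '[[[0,0,0.001],[0,0,0],0],[[0,0,0],[0,0,0],0]]'| grep -E "pos|force"
python3 -m crank '[[[0,0,0.0006],[0,0,0],0],[[0,0,0],[0,0,0],0]]'| grep -E "pos|force"
```

```text
eef_pos: [0.5467, -0.1772, 0.068]
contact_force: [-3.8, 1.8, 12.9]
eef_pos: [0.5467, -0.1772, 0.0679]
contact_force: [-5.8, 2.0, 17.9]
```

The far flap is against its stop too. Backing off upward and checking everything.

```bash
python3 -m crank '[[[0,0,-0.004],[0,0,0],0],[[0,0,-0.05],[0,0,0],0],[[0.02,0,-0.06],[0,0,0],0],[[0.03,0,-0.06],[0,0,0],0],[[0.02,0,-0.03],[0,0,0],0],[[0,0,0],[0,0,0],0]]'| grep -E "pos|force"
python3 - <<'E'
from h import *
st()
snap('side','s30',1.5);snap('top','t30',1.5);snap('wrist','w30',1.5)
W=world('w30'); hsv=cv2.cvtColor(load('w30')[0],cv2.COLOR_RGB2HSV)
red=cv2.inRange(hsv,(0,150,60),(6,255,255))|cv2.inRange(hsv,(172,150,60),(180,255,255))
n,l,s,c=cv2.connectedComponentsWithStats(red)
for i in range(1,n):
    if s[i][4]>60:
        P=W[l==i];P=P[~np.isnan(P[:,0])];print('red',c[i]*1.5,s[i][4],np.median(P,0).round(4),'z',np.percentile(P[:,2],[5,95]).round(4))
# flap tops along x' at y'=+-.06
for xx in (-.055,-.04,-.02,-.008,.008,.02,.04,.055):
    out=[]
    for yy in (-.07,.06):
        P=np.array([.525+.978*xx-.208*yy,-.185+.208*xx+.978*yy,.052]);u,v=proj('w30',P);out.append(W[int(round(v)),int(round(u))].round(3).tolist() if 0<=v<384 and 0<=u<512 else None)
    print(xx,out)
E
```

```text
eef_pos: [0.4804, -0.1926, 0.2677]
contact_force: [0.6, -0.2, 0.2]
t 41.45 pos [ 0.4804 -0.1926  0.2677] F [ 0.6 -0.2  0.2] g -0.002
[[-0.977, -0.211, 0.005], [-0.211, 0.977, 0.001], [-0.005, -0.0, -1.0]] q [-0.3   0.21  0.66  1.94 -0.16  1.03  2.21]
red [383.25206612 290.89256198] 1452 [ 0.5176 -0.1843  0.0543] z [0.0531 0.0555]
red [378.94354839 312.52456012] 1364 [ 0.5384 -0.1856  0.0543] z [0.0531 0.0555]
-0.055 [[0.486, -0.264, 0.053], [0.458, -0.138, 0.053]]
-0.04 [[0.499, -0.262, 0.055], [0.473, -0.135, 0.054]]
-0.02 [[0.52, -0.258, 0.054], [0.492, -0.131, 0.053]]
-0.008 [[0.53, -0.255, 0.055], [0.505, -0.129, 0.053]]
0.008 [[0.546, -0.251, 0.055], [0.52, -0.125, 0.054]]
0.02 [[0.559, -0.249, 0.054], [0.531, -0.123, 0.054]]
0.04 [[0.576, -0.245, 0.056], [0.551, -0.119, 0.055]]
0.055 [[0.592, -0.241, 0.054], [0.566, -0.115, 0.054]]
```

View pics/s30.png

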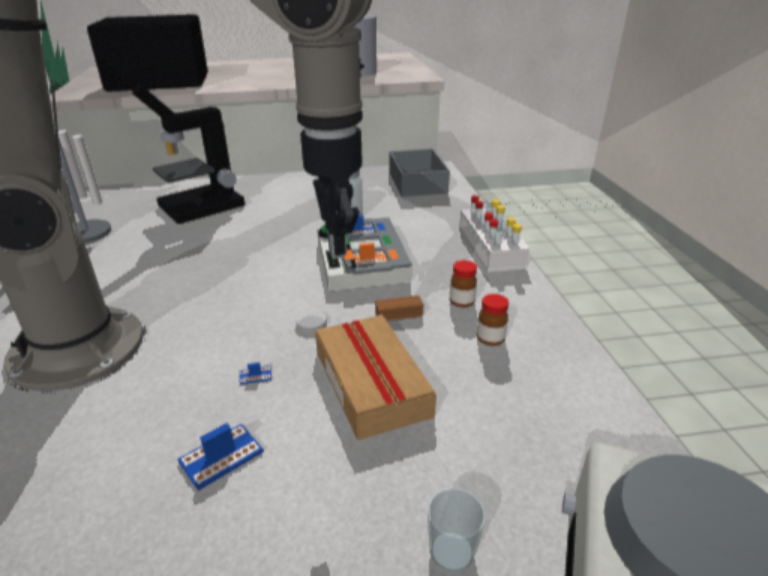

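View pics/t30.png

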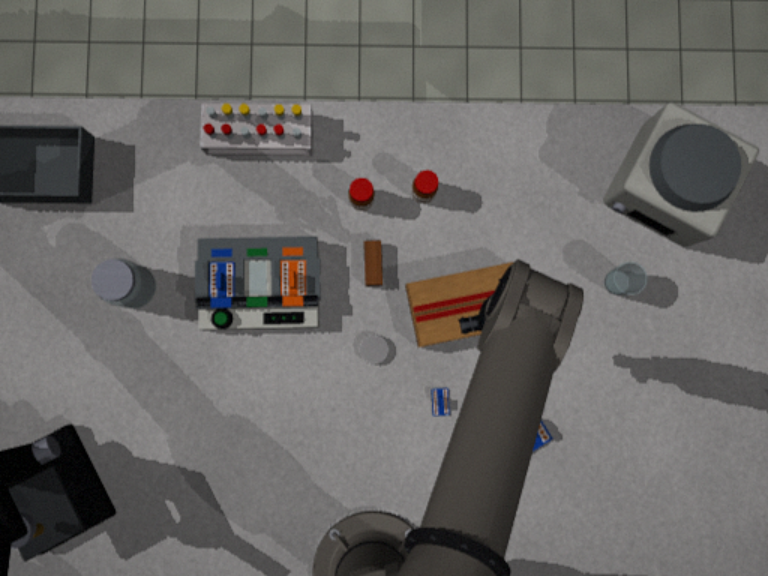

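View pics/w30.png

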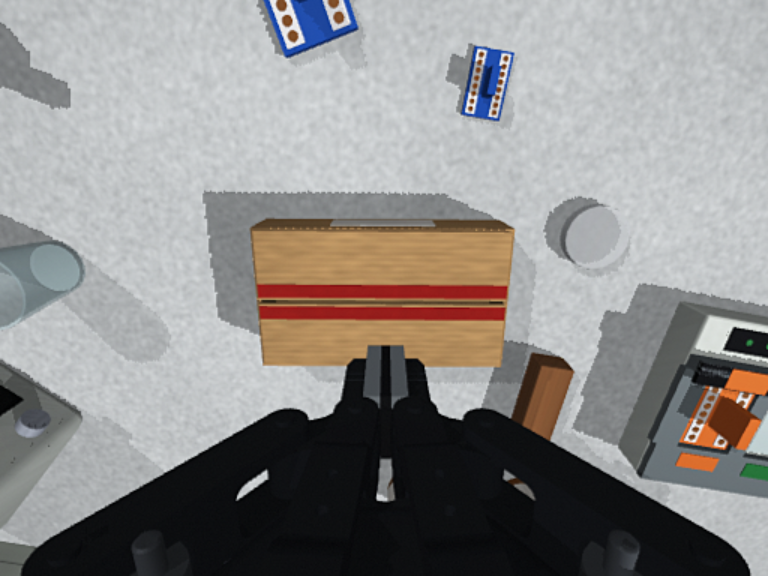

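The flaps lie flat: both stripes are at z=0.054, at (383,291) and (379,312). One last wrist look at the reader before handing in.

```bash
python3 -m crank '[[[0,0.06,0],[0,0,0],0],[[0,0.06,0],[0,0,0],0],[[0,0.06,0],[0,0,0],0],[[0,0.06,0],[0,0,0],0],[[0,0.06,0],[0,0,0],0],[[0,0.05,0],[0,0,0],0],[[-0.03,0.05,0],[0,0,0],0],[[0,0,0],[0,0,5],0],[[0,0,0],[0,0,5],0],[[0,0,0],[0,0,0],0]]'| grep -E "pos|force"
python3 - <<'E'
from h import *
st();snap('wrist','w31',1.5);snap('side','s31')
W=world('w31')
for col,b in (('blue',(.5693,.3007)),('orange',(.573,.1607))):
    for (dx,dy) in ((-.025,-.018),(-.025,.018),(.03,-.018),(.03,.018),(0,0)):
        P=np.array([b[0]+dx,b[1]+dy,.046 if dx else .08]); u,v=proj('w31',P); iu,iv=int(round(u)),int(round(v))
        print(col,dx,dy,np.nanmedian(W[iv-1:iv+2,iu-1:iu+2,2]).round(4) if 1<=iv<382 and 1<=iu<510 else None)
E
```

```text
eef_pos: [0.4239, 0.206, 0.2639]
contact_force: [-0.2, 0.3, 0.6]
t 42.85 pos [0.4239 0.206  0.2639] F [-0.2  0.3  0.6] g 0.002
[[-0.999, -0.042, -0.002], [-0.042, 0.999, -0.002], [0.002, -0.002, -1.0]] q [-0.89  0.11  0.33  2.02 -0.04  1.02  1.08]
blue -0.025 -0.018 0.0572
blue -0.025 0.018 0.047
blue 0.03 -0.018 0.2955
blue 0.03 0.018 0.3028
blue 0 0 0.3029
orange -0.025 -0.018 0.0586
orange -0.025 0.018 0.2687
orange 0.03 -0.018 0.2952
orange 0.03 0.018 0.3013
orange 0 0 0.2929
```

View pics/w31.png

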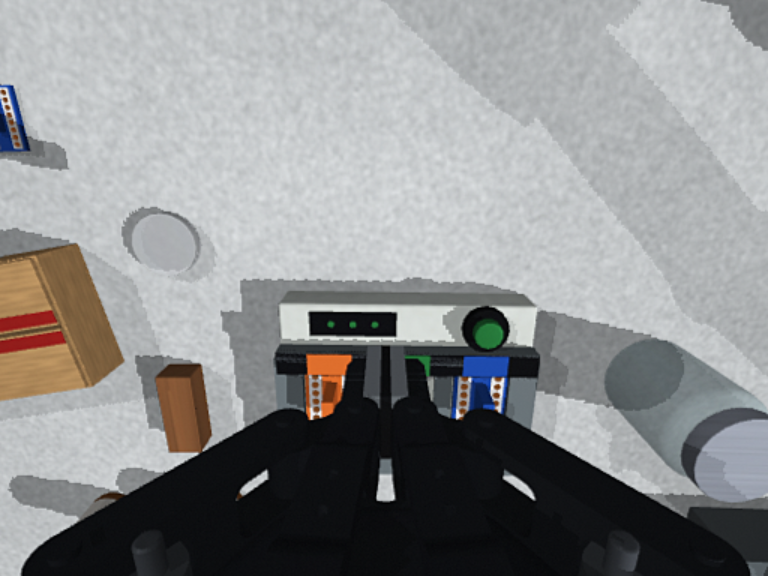

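The fingers hide part of the bays at (385,400), so I'll move 0.1 m outward for a clear view.

```bash
python3 -m crank '[[[-0.05,0.005,0],[0,0,0],0],[[-0.045,0.005,0],[0,0,-1],0],[[0,0,0],[0,0,0],0],[[0,0,0],[0,0,0],0]]'| grep -E "pos|force"
python3 - <<'E'
from h import *
st();snap('wrist','w32',1.5)
W=world('w32')
for col,b in (('blue',(.5693,.3007)),('orange',(.573,.1607))):
    for (dx,dy) in ((-.025,-.018),(-.025,.018),(.03,-.018),(.03,.018),(-.002,0)):
        P=np.array([b[0]+dx,b[1]+dy,.046 if dy else .08]); u,v=proj('w32',P); iu,iv=int(round(u)),int(round(v))
        print(col,dx,dy,np.nanmedian(W[iv-1:iv+2,iu-1:iu+2,2]).round(4))
E
```

```text
eef_pos: [0.5182, 0.2192, 0.2648]
contact_force: [-0.7, 0.3, 0.7]
t 43.45 pos [0.5182 0.2192 0.2648] F [-0.7  0.3  0.7] g -0.0
[[-0.998, -0.058, -0.002], [-0.058, 0.998, -0.001], [0.002, -0.001, -1.0]] q [-0.81  0.28  0.37  1.83 -0.12  1.06  1.23]
blue -0.025 -0.018 0.0472
blue -0.025 0.018 0.0467
blue 0.03 -0.018 0.0472
blue 0.03 0.018 0.0472
blue -0.002 0 0.08
orange -0.025 -0.018 0.0467
orange -0.025 0.018 0.0463
orange 0.03 -0.018 0.0466
orange 0.03 0.018 0.0469
orange -0.002 0 0.0795
```

View pics/w32.png

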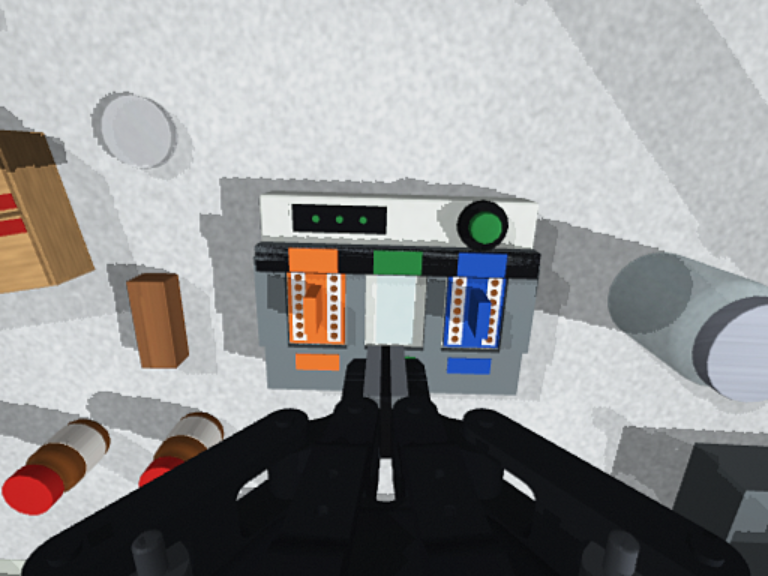

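Both inserts lie flat: orange at (317,310) and blue at (475,312), plates 46–47 mm at all four corners, near ends under the lip. The button at (486,227) is up and the bystanders are in place. The arm is touching nothing, so I'm handing in.

```bash
python3 -c "
from station import bot
print(bot.hand_in())"
```

```text
the job is handed in; nothing more can be done
None
```

The job is done and handed in at about 43 s. I folded both flaps wide open, loaded the blue and orange inserts into their own bays, pressed and released the start button, and folded both flaps down flat again. The green insert was not there. The small (about 46 mm) and large (about 103 mm) blue look-alikes on the bench were left alone.

What the last checks showed:
- **Inserts:** both plates read 46–47 mm above the bench at all four points checked, with the fin tops at about 80 mm. They lie flat on the 40 mm floor with their near ends under the lip.
- **Placement:** blue sits about 2 mm towards the lip from my estimate of the bay centre.
- **Button:** it reached its hard stop (force rose to about 22 N) and sprang back up.
- **Flaps:** both lie flat, with every point measured at 53–56 mm. The near flap took about 37 N at the fingertips when I pressed it onto its stop, more than needed but under the 40 N limit.
- **Bystanders:** the jars, beaker, dish and slide box look unmoved compared with the first pictures. I did not measure them again.

No knocked insert or grip slip was noticed. The wrist view just before the last one had the bays hidden behind the fingers, so I discarded its readings and looked again from a clear position.

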